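# Put the battery pack on charge

## Task

Put the loose blue battery pack into the empty bay of the charging station with its orange-marked end at the low end of the bay, and press it in until its cap sits flush on the deck while the station is still off. Then push the upper half of the red rocker down so that it snaps over to on. Leave the other things on the bench where they are.

Things in the scene. Friction and masses are not known exactly. Their poses are not given: they have to be found in the camera images.
- pack: Loose battery pack, 0.14 kg, 32 mm high: black lower body 66 x 40 x 18 mm (x, y, z) under a blue cap 74 x 47 x 14 mm that overhangs it all round. Origin: centre of its underside; x lengthwise, z up. Orange band across the cap at its -x end. Starts flat on the worktop, cap up, x within 0.65 rad of straight ahead of the robot. Grip it across the cap's 47 mm width to keep the lower body free.
- pack_contacts (a point): Middle of the brass contacts on the pack's underside, 24.5 mm from its origin towards its -x (orange) end.
- bay: Bay in the station's sloping grey deck. Origin: centre of its mouth, in the deck plane; x up the slope (away from the robot), y level to the left, z square out of the deck, leaning 30 degrees from vertical towards the robot. Recess 69 (x) x 43 (y) x 19 mm deep, 1.5 mm play a side. Orange line at its low (-x) end. Pack home: axes parallel to these, its origin at 0, 0, -18 mm, cap resting on the deck.
- bay_contacts (a point): Middle of the brass blades at the low end of the bay, 24.5 mm down the slope from its middle, 18 mm below the deck; the pack's contacts lie here when it is home the right way round.
- charger: Charging station, fixed on the worktop: light grey wedge with a white rim and a deck that slopes 30 degrees down towards its front, 134 mm deep, 196 mm wide, 34 mm high in front and 104 mm at the back. Origin: on its underside, below the middle of the deck; x to its back, y to its left, z up. The deck is flat but for the bay (left) and the switch (right).
- rocker (a joint): Red mains rocker right of the bay. -0.22 rad: off (upper half raised, its end 13 mm above the deck); +0.22: on (upper half down, flat 5 mm above the deck). Over-centre: it stays at either end and snaps over once past 0; about 4 N square to the deck on the raised end starts it. Pivot parallel to the bay's y, at x -6, y -102 mm in the bay's frame; each half is 20 mm long, 25 mm wide; frame 2.5 mm high.
- rocker_on_half (a point): Point on the face of the rocker's upper (on) half, marked with a white bar, about 13 mm up the slope from the pivot; it moves with the rocker.
- timer: White kitchen-type timer 66 x 66 x 19 mm lying on the worktop; origin at its underside. To be left alone.
- vial_1: Brown vial, 24 mm wide, 47 mm high; origin at its underside. To be left alone.
- vial_2: Blue vial, 24 mm wide, 47 mm high; origin at its underside. To be left alone.
- petri_dish: White petri dish, 61 mm across, 13 mm high; origin at its underside. To be left alone.
- marker: Red-capped marker, 118 mm long, 13 mm thick; origin at its underside. To be left alone.
There are look-alikes about, which are no part of the job. There is more than one size of the pack; the one meant has the size given above.

How it is judged:
By the outcome, as a careful person would: the job done as asked, in the order asked, and still so for the second after the job is handed in, with the robot touching nothing.
It also fails if it takes over 42 s, if anything falls off the work surface, if the arm or the gripper's body presses on something with over 40 N, if the wrist force passes 120 N, or if a joint passes its speed limit or range.

## Robot

A 6-joint arm with a two-finger parallel gripper is mounted at the origin on a cart in front of the work surface, level with it; the furniture and walls round the work are solid. World frame = base frame: x ahead of the robot, y to its left, z up, the work surface at z = 0. Lengths are in m, angles in rad, forces in N, time in s.
With the tool pointing down it reaches from about 0.425 to 0.95 m from the base axis. Payload 3.5 kg.
Tool frame: the origin (TCP) lies midway between the tips of the shut fingers; the grasp point (between the pads) lies 19 mm behind it; z points along the fingers, y is the direction in which the jaws open and shut (so a half turn about z gives the same grasp; the last joint's range is limited). The gripper opens to 85 mm and grips with 20 to 120 N. Pads are 22 mm wide; open, the fingers measure 114 mm over their backs; the gripper's body (76 mm by 85 mm) begins 54 mm behind the grasp point. The pads swing forward as they close: fully open they stand 13 mm farther back than shut.
Start: joints at [-1.328, 0.286, 1.577, -0, 1.279, -0.15], TCP at [0.258, -0.624, 0.231] pointing down, gripper open.
Joint ranges: [-2.77, 2.77], [-0.9, 2.22], [0.21, 2.48], [-1.53, 4.67], [0.24, 2.81], [-2.84, 2.84]. Speed limits (rad/s): [2.79, 2.79, 3.14, 3.14, 3.14, 3.14].

## Interface

Orientations are given as a unit quaternion [x, y, z, w].
In Python, from plant import ctrl gives the robot as it stands. The module is installed in compiled form; this text tells all that it offers.
- The arm moves only by the tool play_rows, never from a script. Its argument "increments" is text: rows parted by semicolons, each of 4 numbers parted by spaces: the shift along the tool's x, y, z in m, then the turn about the tool's z in rad. In form: dx dy dz roll; .... A call has 1 to 5 rows; each row is the pose to reach, as a shift and turn from the pose commanded when the call began, along the tool's axes at that moment; what a row does not reach only later rows make up. A row lasts 1/8 s, in which the tool goes at most 62.5 mm and 10.7 degrees, less where a joint would pass 70% of its speed; a pose out of reach is approached as far as the arm can. A call with a gripper value outside its range is refused whole. "gripper" is the finger opening in m, from 0 to 0.0854, set as the call begins (left out, the last holds). The fingers move at their own pace and stop on an object; "newtons" is the grip in N (left out, the last holds). Time passes only in rows, so rows that repeat a pose let the fingers close. It gives the time, the measured TCP pose, the force and the opening at its end, in the units of the state.
- ctrl.get_state(): the state, without advancing time (a new reading comes with each control period).
- ctrl.read_camera(name): name is "side" or "top" or "wrist"; returns the picture (400x640x3 uint8, red, green, blue); there is no depth.
- ctrl.camera_model(name): a dict with "fov_y" (degrees; the focal length in pixels is half the picture's height over the tangent of half this angle, whatever the lens; pixels are square), "cx", "cy" (the principal point, pixels), "rvec" (rotation vector, rad) and "tvec" (3), from world to camera coordinates, as OpenCV has them. Camera axes: x right, y down, z forward; pixel columns grow to the right and rows downward; lengths in m; the calibration is good to about 2 mm. A picture is of the moment at which its call begins: read the wrist's pose just before it. camera_model takes no time and is no camera call; for the wrist camera it gives the pose at the moment of the call.
- ctrl.sign_off(): hands the job in, once; it reports no verdict.
The state is a dict: "time": time; "qpos": joint angles; "dq": joint speeds; "joint_efforts": joint torques, N m; "eef_pos": TCP position; "tcp_rot": TCP orientation; "contact_force": force on the tool from outside, world axes, zero at the start; "wrist_torque": the same for the moment, N m; "opening": opening from 0.0 (shut) to 1.0 (fully open).
Only numpy, scipy, OpenCV 4.12 (cv2) and the standard library are available. Lean on these libraries where they do the work, as an engineer would, in place of code of your own. Each camera call takes 0.05 s, during which the arm holds its last target.

## Working session

There is one attempt and no reset: what is moved stays moved. The work goes in short steps, Python scripts to look and compute and a tool call to move; the robot and the scene stay as the last step left them, time stands still between calls to the robot, and variables do not carry over. Pictures are saved under pics/ and viewed, and the job is handed in when it is done.

Besides the shell and the picture viewer there is one more tool, called after "Emit:" by a JSON object that holds its "fn" and its "kwargs". play_rows: Moves the arm, as the interface text tells. Its arguments: {"type":"object","properties":{"increments":{"type":"string"},"gripper":{"type":"number"},"newtons":{"type":"number"}},"required":["increments"]}

```bash
mkdir -p pics; cat > h.py <<'E'
import numpy as np,cv2
from plant import ctrl
from scipy.spatial.transform import Rotation as R
def cam(n):
    m=ctrl.camera_model(n); f=200/np.tan(np.radians(m['fov_y'])/2)
    K=np.array([[f,0,m['cx']],[0,f,m['cy']],[0,0,1]]);return K,np.array(m['rvec'],float).ravel(),np.array(m['tvec'],float).ravel(),m
def snap(n,fn):
    c=cam(n); im=ctrl.read_camera(n); np.save('pics/'+fn+'.npy',im); cv2.imwrite('pics/'+fn+'.png',im[:,:,::-1]); return im,c
def proj(c,P):
    K,r,t,m=c; return cv2.projectPoints(np.array(P,float).reshape(-1,1,3),r,t,K,None)[0].reshape(-1,2)
def ray(c,uv,z):
    K,r,t,m=c; Rm=cv2.Rodrigues(r)[0]; o=-Rm.T@t; d=Rm.T@np.linalg.inv(K)@np.array([uv[0],uv[1],1.]); return o+d*(z-o[2])/d[2]
E
python3 - <<'E'
from h import *
s=ctrl.get_state();print(s)
for n in('top','side','wrist'):
    im,c=snap(n,n+'0');print(n,c[3])
E
```

```text
{'time': 0.0, 'qpos': array([-1.32801770e+00,  2.87176599e-01,  1.57818672e+00, -1.34450570e-05,
        1.27860603e+00, -1.49987866e-01]), 'dq': array([ 0.00149839,  0.00020946, -0.00108424, -0.00044851,  0.00070496,
        0.00035664]), 'joint_efforts': array([ 8.09274607e-04, -4.05979800e+01, -2.92624426e+01, -7.35828166e-05,
        5.90336698e-03,  6.87151967e-06]), 'eef_pos': array([ 0.25822402, -0.62293701,  0.22993463]), 'tcp_rot': array([ 9.80777633e-01,  1.95125147e-01, -6.15423461e-05, -1.18676868e-03]), 'contact_force': array([ 0.24487277, -0.56124118, -0.18338147]), 'wrist_torque': array([-0.02307676,  0.02506838, -0.02089026]), 'opening': 1.0028132963332888}
top {'fov_y': 45.39006219809544, 'cx': 313.54992035016306, 'cy': 196.7114644132433, 'rvec': array([ 2.13039998, -2.11952578,  0.20772767]), 'tvec': array([-0.02824729,  0.56598104,  1.41635265])}
side {'fov_y': 44.17681502653876, 'cx': 319.2659139563126, 'cy': 192.63136904249444, 'rvec': array([ 0.2622563 , -2.61948207,  1.48538788]), 'tvec': array([0.52595216, 0.15015054, 1.23803764])}
wrist {'fov_y': 71.64884582630117, 'cx': 325.1426907503546, 'cy': 194.90537221485386, 'rvec': array([-2.38855477,  1.59571636,  0.25223355]), 'tvec': array([-0.67388786, -0.03996793,  0.38056094])}
```

View pics/top0.png

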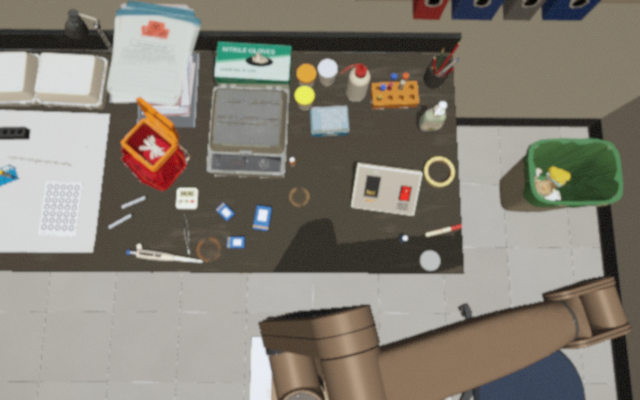

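View pics/side0.png

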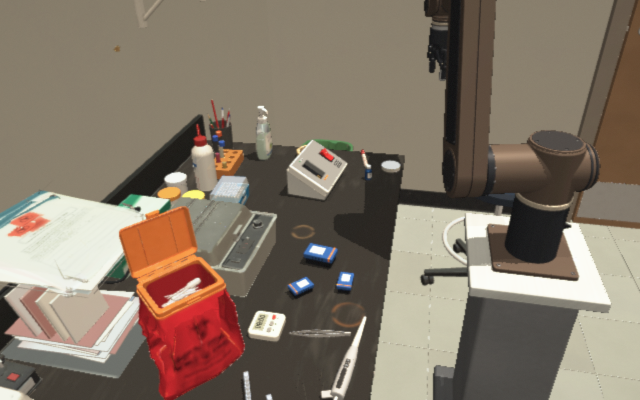

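View pics/wrist0.png

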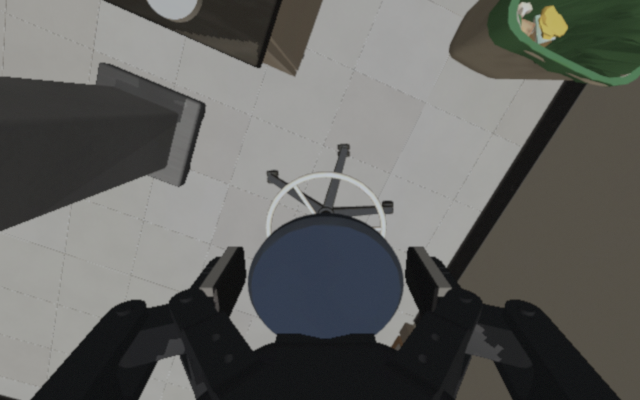

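The top view shows three blue packs, at about (225,212), (262,217) and (236,243), and the station at about (387,189). I'll zoom in to measure the packs and the station.

```bash
python3 - <<'E'
from h import *
im=np.load('pics/top0.npy')
a=cv2.resize(im[190:260,205:285],None,fx=7,fy=7,interpolation=cv2.INTER_CUBIC)
cv2.imwrite('pics/z1.png',a[:,:,::-1])
a=cv2.resize(im[150:225,340:430],None,fx=8,fy=8,interpolation=cv2.INTER_CUBIC)
cv2.imwrite('pics/z2.png',a[:,:,::-1])
im=np.load('pics/side0.npy')
a=cv2.resize(im[130:305,270:370],None,fx=3.4,fy=3.4,interpolation=cv2.INTER_CUBIC)
cv2.imwrite('pics/z3.png',a[:,:,::-1])
im=np.load('pics/top0.npy')
c=cam('top')
hsv=cv2.cvtColor(im,cv2.COLOR_RGB2HSV)
m=cv2.inRange(hsv,(100,120,60),(125,255,255));m[:190]=0;m[260:]=0;m[:,:205]=0;m[:,285:]=0
m=cv2.morphologyEx(m,cv2.MORPH_CLOSE,np.ones((5,5)))
n,l,st,ce=cv2.connectedComponentsWithStats(m)
for i in range(1,n):
    if st[i,4]<30:continue
    P=np.array([ray(c,(u,v),.032)[:2] for v,u in np.argwhere(l==i)])
    r=cv2.minAreaRect((P*1000).astype(np.float32));print(ce[i],r)
E
```

```text
[225.98571429 212.94285714] ((518.3164672851562, 244.73281860351562), (40.38224792480469, 32.521060943603516), 45.9792594909668)
[262.77070064 215.3566879 ] ((512.0548706054688, 132.22006225585938), (48.0285530090332, 60.89439392089844), 82.09066009521484)
[238.39726027 241.19178082] ((429.3358459472656, 206.8931427001953), (33.69347381591797, 40.4093017578125), 0.2978628873825073)
```

View pics/z1.png

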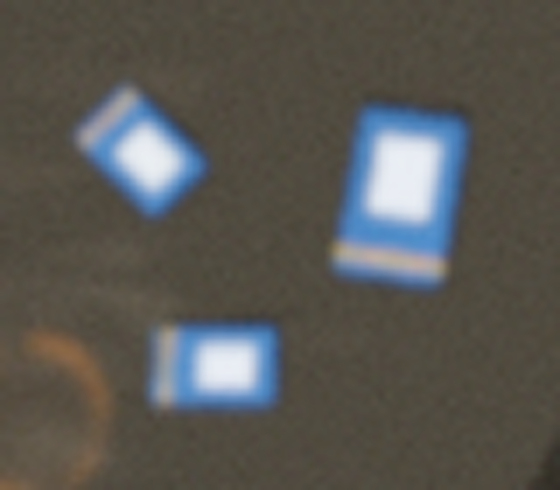

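View pics/z2.png

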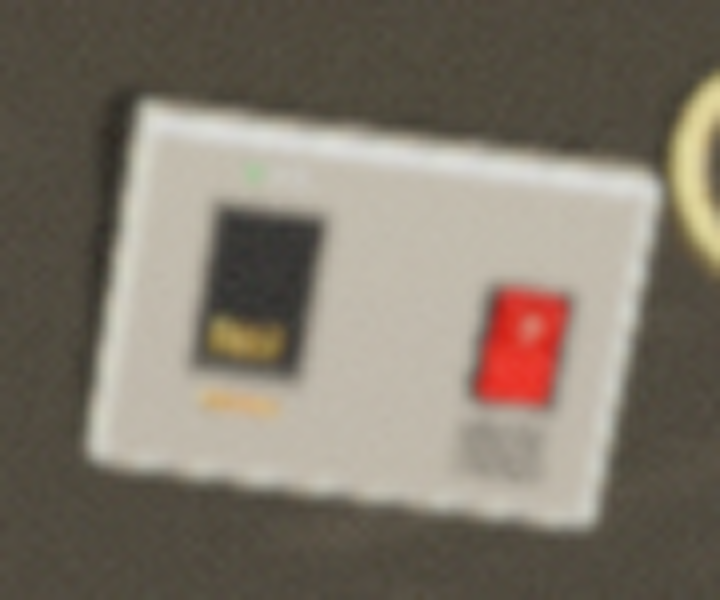

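View pics/z3.png

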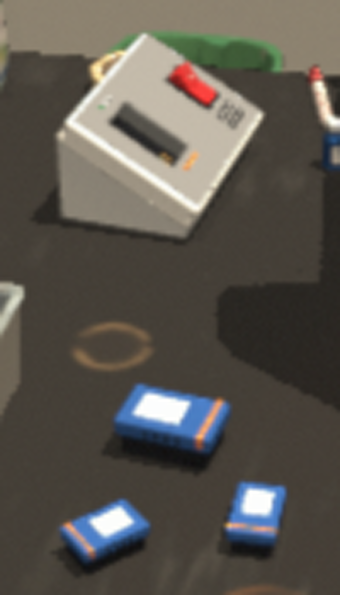

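The target is the largest pack, at top (262,217), with its orange band nearest the robot. The bay is at about (372,187) and the rocker at about (405,193). Next is a rough estimate of where they are.

```bash
python3 - <<'E'
from h import *
c=cam('top')
f=lambda p:((p[0]+.5)/8-.5+340,(p[1]+.5)/8-.5+150)
for n,p,z in [('RL',(140,105),.104),('RR',(658,182),.104),('FL',(95,460),.034),('FR',(595,525),.034)]: print(n,ray(c,f(p),z).round(4))
for p in [(215,208),(325,218),(297,378),(195,368)]: print(ray(c,f(p),.07).round(4))
print('rk',ray(c,f((522,347)),.07).round(4))
g=lambda p:((p[0]+.5)/7-.5+205,(p[1]+.5)/7-.5+190)
Q=[ray(c,g(p),.028) for p in [(362,105),(468,118),(440,285),(332,265)]]
print(np.round(Q,4),np.mean(Q,0))
K,r,t,m=cam('wrist');Rm=cv2.Rodrigues(r)[0];s=ctrl.get_state();T=R.from_quat(s['tcp_rot']).as_matrix()
print('cam in tcp',T.T@(-Rm.T@t-s['eef_pos'])); print((T.T@Rm.T).round(3)); print(T.round(3))
E
```

```text
RL [ 0.6615 -0.1556  0.104 ]
RR [ 0.6329 -0.3496  0.104 ]
FL [ 0.5378 -0.1432  0.034 ]
FR [ 0.5134 -0.3367  0.034 ]
[ 0.63   -0.1872  0.07  ]
[ 0.6263 -0.2293  0.07  ]
[ 0.5638 -0.2173  0.07  ]
[ 0.5674 -0.1786  0.07  ]
rk [ 0.5763 -0.3033  0.07  ]
[[0.5451 0.1529 0.028 ]
 [0.5395 0.1056 0.028 ]
 [0.4648 0.1163 0.028 ]
 [0.4734 0.1641 0.028 ]] [0.50566603 0.13472621 0.028     ]
cam in tcp [ 0.0784638  -0.00031127 -0.14351405]
[[-0.    -0.952 -0.307]
 [ 1.    -0.     0.001]
 [-0.001 -0.307  0.952]]
[[ 0.924  0.383 -0.   ]
 [ 0.383 -0.924  0.002]
 [ 0.    -0.002 -1.   ]]
```

Emit:
{"fn": "play_rows", "kwargs": {"increments": "0.054 -0.026 0 0.108; 0.108 -0.052 0 0.216; 0.162 -0.078 0 0.324; 0.216 -0.104 0.01 0.432; 0.27 -0.13 0.02 0.539"}}

```text
time: 0.78
eef_pos: [0.4591, -0.3985, 0.211]
tcp_rot: [0.997, -0.075, 0.0, 0.0]
contact_force: [0.8, -0.4, 0.5]
opening: 1.003
```

```bash
cat >> h.py <<'E'
def goto(p,yaw=None):
    s=ctrl.get_state();T=R.from_quat(s['tcp_rot']).as_matrix();y=np.degrees(np.arctan2(T[1,0],T[0,0]))
    print('t',round(s['time'],2),'pos',s['eef_pos'].round(4),'yaw',y.round(2),'F',s['contact_force'].round(1),'M',s['wrist_torque'].round(2),'op',round(s['opening']*85.4,1))
    if p is not None: print('shift tool',(T.T@(np.array(p)-s['eef_pos'])).round(4),'roll',None if yaw is None else np.radians(y-yaw).round(4))
E
python3 -c "
from h import *
goto((.6,-.24,.2),-8.4)"
```

```text
t 0.78 pos [ 0.4591 -0.3985  0.211 ] yaw -8.59 F [ 0.8 -0.4  0.5] M [ 0.02 -0.04 -0.04] op 85.6
shift tool [ 0.1157 -0.1778  0.011 ] roll -0.0034
```

Emit:
{"fn": "play_rows", "kwargs": {"increments": "0.032 -0.05 0 0; 0.064 -0.1 0 0; 0.096 -0.147 0.01 0; 0.116 -0.178 0.01 0; 0.116 -0.178 0.01 0"}}

```text
time: 1.4
eef_pos: [0.5998, -0.2385, 0.2006]
tcp_rot: [0.997, -0.071, -0.0, -0.0]
contact_force: [-0.5, 0.6, 0.5]
opening: 0.997
```

```bash
python3 -c "
from h import *
goto(None)
im,c=snap('wrist','w1');print(c[1:3])
np.savez('pics/w1c.npz',K=c[0],r=c[1],t=c[2])
"
```

```text
t 1.4 pos [ 0.5998 -0.2385  0.2006] yaw -8.14 F [-0.5  0.6  0.5] M [-0.02  0.02 -0.01] op 85.1
(array([-1.91048933,  2.20380811,  0.34660967]), array([-0.15101451,  0.56611098,  0.54427927]))
```

View pics/w1.png

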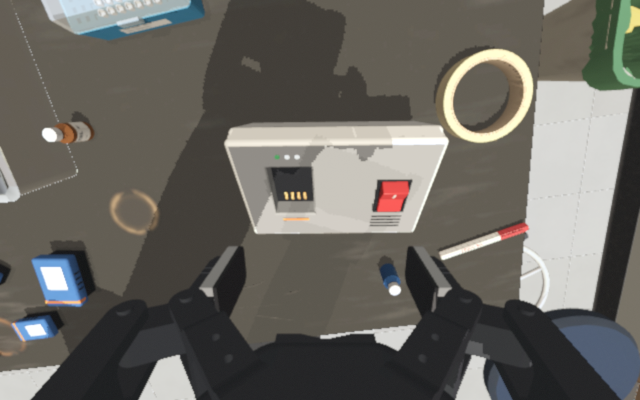

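The wrist view shows the station at (228–445, 122–235), its bay at (272–314, 167–213) and the rocker at (375–410, 180–213). The blue vial stands just in front of the station, at (391,278). I'll zoom to get corners.

```bash
python3 - <<'E'
from h import *
im=np.load('pics/w1.npy')
a=cv2.resize(im[115:240,255:425],None,fx=4.7,fy=4.7,interpolation=cv2.INTER_CUBIC)
cv2.imwrite('pics/z4.png',a[:,:,::-1])
E
```

```text
(no output)
```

View pics/z4.png

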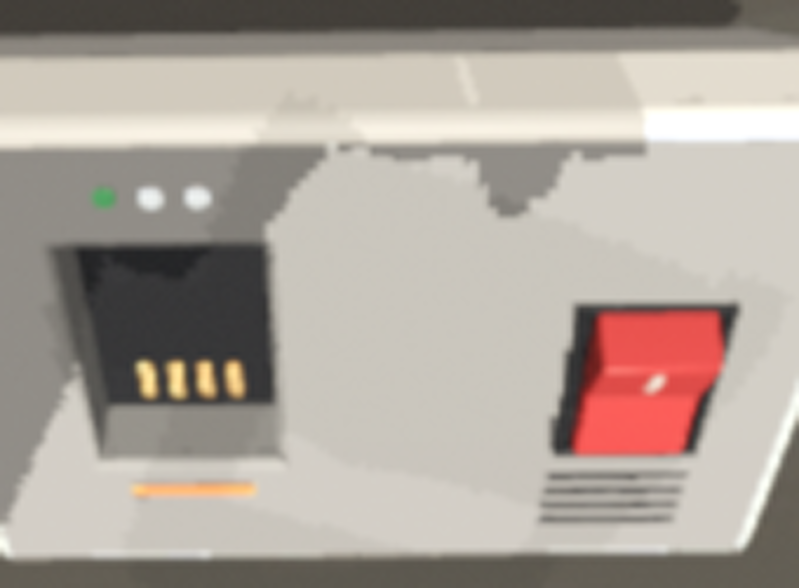

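```bash
cat >> h.py <<'E'
from scipy.optimize import least_squares
def bayR(yaw): return R.from_euler('ZY',[yaw,-np.pi/6]).as_matrix()
E
python3 - <<'E'
from h import *
print(bayR(0).round(3))
d=np.load('pics/w1c.npz');cw=(d['K'],d['r'],d['t'],None)
s=4.7; f=lambda p:((p[0]+.5)/s-.5+255,(p[1]+.5)/s-.5+115)
L=np.array([[.0345,.0215,0],[.0345,-.0215,0],[-.0345,-.0215,0],[-.0345,.0215,0],[-.0345,-.0215,-.019],[-.0345,.0215,-.019]])
uv=np.array([f(p) for p in [(50,245),(268,243),(284,459),(98,459),(275,404),(108,402)]])
def res(p,z=None):
    return (proj(cw,p[:3]+L@bayR(p[3]).T)-uv).ravel()
r=least_squares(res,[.597,-.2,.07,-.147]);print(r.x.round(4),r.fun.round(1))
p=r.x
# rocker check & front edge/back edge
X=p[:3]+np.array([[-.006,-.102,.0025],[-.006,-.102,0.006]])@bayR(p[3]).T
print('rocker',proj(cw,X),'seen',[f(q) for q in [(640,378)]])
# z from known station height: front edge at z=.034
print([ray(cw,f(q),.034).round(4) for q in [(10,557),(742,550)]])
ct=cam('top');print('top',proj(ct,p[:3]+L[:4]@bayR(p[3]).T).round(1)); g=lambda p:((p[0]+.5)/8-.5+340,(p[1]+.5)/8-.5+150)
print([np.round(g(q),1) for q in [(215,208),(325,218),(297,378),(195,368)]])
# joint fit
uvt=np.array([g(q) for q in [(215,208),(325,218),(297,378),(195,368)]])
def res2(p): return np.r_[res(p),(proj(ct,p[:3]+L[:4]@bayR(p[3]).T)-uvt).ravel()]
r=least_squares(res2,p);print(r.x.round(4),r.fun.round(1))
E
```

```text
[[ 0.866 -0.    -0.5  ]
 [ 0.     1.    -0.   ]
 [ 0.5    0.     0.866]]
[ 0.5989 -0.2038  0.0726 -0.1378] [ 0.2 -0.  -0.2  0.2 -1.1  0.3  0.   0.5  1.2 -0.8 -0.2 -0.2]
rocker [[390.73022204 196.97458451]
 [391.28016985 199.52073254]] seen [(390.77659574468083, 195.031914893617)]
[array([ 0.5414, -0.145 ,  0.034 ]), array([ 0.5162, -0.3349,  0.034 ])]
top [[367.  173.6]
 [381.1 175.5]
 [377.2 196.9]
 [363.4 194.9]]
[array([366.4, 175.6]), array([380.2, 176.8]), array([376.7, 196.8]), array([363.9, 195.6])]
[ 0.5978 -0.2032  0.0688 -0.1341] [ 0.5  0.5 -0.6  0.5 -1.3  0.   0.4  0.3  1.  -0.9  0.1 -0.2  0.2 -1.3
  0.5 -0.6  0.2  0.7 -0.9 -0. ]
```

Emit:
{"fn": "play_rows", "kwargs": {"increments": "-0.023 -0.056 0 0; -0.046 -0.112 0 0; -0.069 -0.168 0 0; -0.092 -0.224 0 0; -0.115 -0.28 0.02 0"}}

```text
time: 2.08
eef_pos: [0.5266, 0.0517, 0.1836]
tcp_rot: [0.997, -0.074, 0.003, 0.0]
contact_force: [0.4, 0.0, -0.3]
opening: 1.002
```

Emit:
{"fn": "play_rows", "kwargs": {"increments": "-0.02 -0.045 0.02 0; -0.032 -0.076 0.03 0; -0.032 -0.076 0.03 0"}}

```text
time: 2.45
eef_pos: [0.5041, 0.1318, 0.1507]
tcp_rot: [0.997, -0.072, -0.001, 0.0]
contact_force: [0.2, 0.2, 0.6]
opening: 1.001
```

```bash
python3 -c "
from h import *
goto(None)
im,c=snap('wrist','w2')
np.savez('pics/w2c.npz',K=c[0],r=c[1],t=c[2])
a=cv2.resize(im[60:360,140:480],None,fx=2,fy=2,interpolation=cv2.INTER_CUBIC)
cv2.imwrite('pics/z5.png',a[:,:,::-1])
"
```

```text
t 2.45 pos [0.5041 0.1318 0.1507] yaw -8.28 F [0.2 0.2 0.6] M [-0.    0.03  0.03] op 85.5
```

View pics/z5.png

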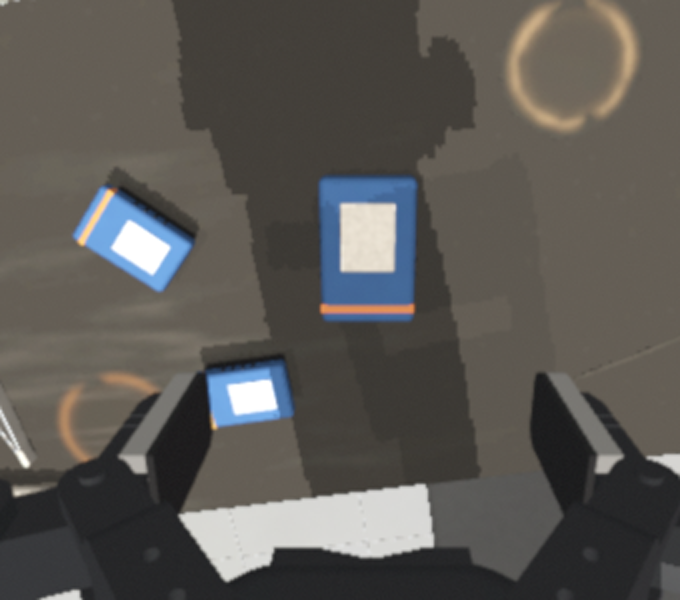

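```bash
python3 - <<'E'
from h import *
d=np.load('pics/w2c.npz');c=(d['K'],d['r'],d['t'],None)
f=lambda p:((p[0]+.5)/2-.5+140,(p[1]+.5)/2-.5+60)
L=np.array([[-.037,.0235,.032],[-.037,-.0235,.032],[.037,-.0235,.018],[.037,.0235,.018]])
uv=np.array([f(p) for p in [(321,320),(414,320),(417,177),(319,177)]])
def P(p): 
    return np.r_[p[:2],0]+L@R.from_euler('z',p[2]).as_matrix().T
r=least_squares(lambda p:(proj(c,P(p))-uv).ravel(),[.505,.135,-.14]);print(r.x.round(4),r.fun.round(1))
# small pack corners
print([ray(c,f(q),.02).round(3) for q in [(205,365),(285,357),(293,415),(210,428),(195,235),(160,292)]])
goto((*r.x[:2],.1),np.degrees(r.x[2]))
# my own pads: project tcp
s=ctrl.get_state();print(proj(c,[s['eef_pos']]))
E
```

```text
[ 0.5064  0.1329 -0.148 ] [ 0.4  1.5 -0.3  1.6 -0.8 -1.3  0.8 -1.5]
[array([0.453, 0.231, 0.02 ]), array([0.451, 0.187, 0.02 ]), array([0.415, 0.189, 0.02 ]), array([0.413, 0.238, 0.02 ]), array([0.526, 0.219, 0.02 ]), array([0.498, 0.245, 0.02 ])]
t 2.5 pos [0.5051 0.1309 0.1515] yaw -8.35 F [ 0.2 -0.5  0.7] M [-0.04  0.03  0.08] op 85.3
shift tool [ 0.001  -0.0023  0.0515] roll 0.0023
[[326.73834385 246.49843833]]
```

Emit:
{"fn": "play_rows", "kwargs": {"increments": "0.001 -0.002 0.05 0; 0.001 -0.002 0.09 0; 0.001 -0.002 0.115 0; 0.001 -0.002 0.1305 0; 0.001 -0.002 0.1315 0"}}

```text
time: 3.12
eef_pos: [0.5069, 0.1322, 0.0198]
tcp_rot: [0.997, -0.074, -0.001, 0.0]
contact_force: [0.2, -0.4, -0.0]
opening: 0.997
```

Emit:
{"fn": "play_rows", "kwargs": {"increments": "0 0 0 0; 0 0 0 0; 0 0 0 0; 0 0 0 0; 0 0 0 0", "gripper": 0.035, "newtons": 20}}

```text
time: 3.75
eef_pos: [0.5079, 0.1334, 0.0217]
tcp_rot: [0.997, -0.073, 0.001, -0.0]
contact_force: [-0.3, -1.7, 7.1]
opening: 0.541
```

```bash
python3 -c "
from h import *
goto(None)
im,c=snap('wrist','w3')
np.savez('pics/w3c.npz',K=c[0],r=c[1],t=c[2])
a=cv2.resize(im[100:400,140:480],None,fx=2,fy=2,interpolation=cv2.INTER_CUBIC)
cv2.imwrite('pics/z6.png',a[:,:,::-1])
"
```

```text
t 3.75 pos [0.5079 0.1334 0.0217] yaw -8.36 F [-0.3 -1.7  7.1] M [-0.11  0.12  0.03] op 46.2
```

View pics/z6.png

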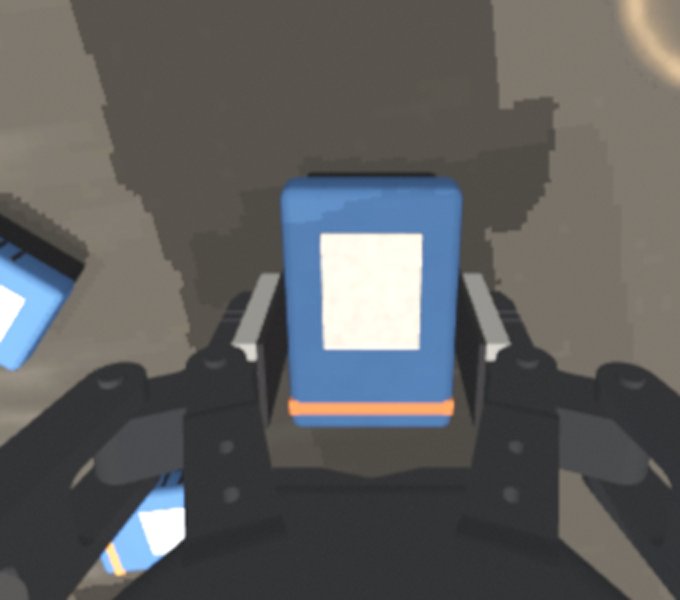

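```bash
python3 - <<'E'
from h import *
d=np.load('pics/w3c.npz');c=(d['K'],d['r'],d['t'],None)
f=lambda p:((p[0]+.5)/2-.5+140,(p[1]+.5)/2-.5+100)
for zf in(.018,.030):
  L=np.array([[-.037,.0235,.031],[-.037,-.0235,.031],[.037,-.0235,zf],[.037,.0235,zf]])
  uv=np.array([f(p) for p in [(291,427),(453,427),(461,181),(281,181)]])
  P=lambda p: np.r_[p[:2],p[3]*0]+L@R.from_euler('z',p[2]).as_matrix().T
  r=least_squares(lambda p:(proj(c,P(p))-uv).ravel(),[.505,.135,-.14,0]);print(r.x.round(4),r.fun.round(1))
  s=ctrl.get_state();T=R.from_quat(s['tcp_rot']).as_matrix();print('pack rel tcp',T.T@(np.r_[r.x[:2],0]-s['eef_pos']))
E
```

```text
[ 0.5055  0.1337 -0.1431  0.    ] [ 0.7  1.9 -0.8  1.7 -2.5 -1.7  2.7 -1.5]
pack rel tcp [-2.49076243e-03  8.64123161e-05  2.16290920e-02]
[ 0.5076  0.1334 -0.1431  0.    ] [ 0.5 -1.1 -0.6 -1.4  1.1  0.8 -0.9  1.1]
pack rel tcp [-3.15451948e-04  7.47394189e-05  2.16340717e-02]
```

Emit:
{"fn": "play_rows", "kwargs": {"increments": "0 0 -0.02 0; 0 0 -0.06 0; 0 0 -0.12 0; 0 0 -0.17 0; 0 0 -0.17 0"}}

```text
time: 4.42
eef_pos: [0.5096, 0.1338, 0.1955]
tcp_rot: [0.997, -0.073, 0.005, -0.001]
contact_force: [-0.6, 0.0, -1.5]
opening: 0.54
```

```bash
python3 -c "
from h import *
goto((.58,-.24,.19),-7.7)
"
```

```text
t 4.42 pos [0.5096 0.1338 0.1955] yaw -8.36 F [-0.6  0.  -1.5] M [ 0.02 -0.02  0.02] op 46.1
shift tool [0.1239 0.3596 0.0059] roll -0.0115
```

Emit:
{"fn": "play_rows", "kwargs": {"increments": "0.018 0.053 0 0; 0.037 0.106 0 0; 0.055 0.159 0 0; 0.074 0.212 0 -0.006; 0.092 0.265 0 -0.012"}}

```text
time: 5.05
eef_pos: [0.5582, -0.1433, 0.1878]
tcp_rot: [0.998, -0.067, -0.002, -0.001]
contact_force: [1.2, -0.4, -0.0]
opening: 0.545
```

Emit:
{"fn": "play_rows", "kwargs": {"increments": "0.018 0.053 0 0; 0.035 0.101 0.02 0; 0.035 0.101 0.05 0; 0.035 0.101 0.06 0; 0.035 0.101 0.06 0"}}

```text
time: 5.68
eef_pos: [0.5792, -0.2456, 0.1281]
tcp_rot: [0.998, -0.067, -0.002, -0.001]
contact_force: [1.1, 0.5, -0.5]
opening: 0.543
```

```bash
python3 -c "
from h import *
goto((.582,-.2466,.115),-7.7)
im,c=snap('wrist','w4')
np.savez('pics/w4c.npz',K=c[0],r=c[1],t=c[2])
im,c=snap('side','s4')
a=cv2.resize(im[110:220,270:370],None,fx=5,fy=5,interpolation=cv2.INTER_CUBIC)
cv2.imwrite('pics/z7.png',a[:,:,::-1])
"
```

```text
t 5.67 pos [ 0.5792 -0.2456  0.1281] yaw -7.65 F [ 1.1  0.5 -0.5] M [-0.02 -0.01  0.01] op 46.3
shift tool [0.0029 0.0006 0.0131] roll 0.0009
```

View pics/w4.png

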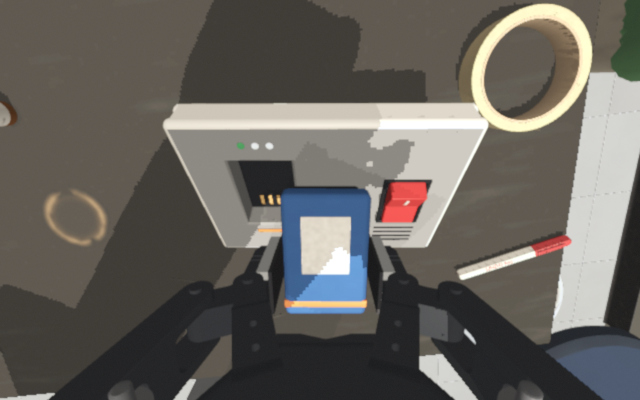

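View pics/z7.png

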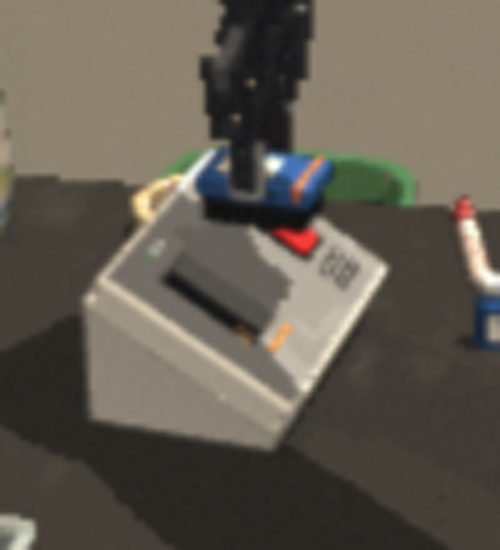

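Emit:
{"fn": "play_rows", "kwargs": {"increments": "0.013 0 0.012 0; 0.013 0 0.02 0; 0.01 0 0.027 0; 0.006 0 0.034 0; 0.004 0 0.037 0"}}

```text
time: 6.4
eef_pos: [0.5856, -0.2477, 0.0958]
tcp_rot: [0.998, -0.067, 0.002, 0.001]
contact_force: [-0.1, 1.4, 4.3]
opening: 0.543
```

```bash
cat > look.py <<'E'
import sys
from h import *
goto(None)
k=sys.argv[1]
im,c=snap('wrist','w'+k)
np.savez('pics/w%sc.npz'%k,K=c[0],r=c[1],t=c[2])
im2,c=snap('side','s'+k)
a=cv2.resize(im2[110:220,270:370],None,fx=3.63636,fy=3.63636,interpolation=cv2.INTER_CUBIC)[:400]
b=im[:,120:560]
cv2.imwrite('pics/c%s.png'%k,np.hstack([b,a])[:,:,::-1])
E
python3 look.py 5
```

```text
t 6.4 pos [ 0.5856 -0.2477  0.0958] yaw -7.66 F [-0.1  1.4  4.3] M [ 0.19 -0.29  0.01] op 46.4
```

View pics/c5.png

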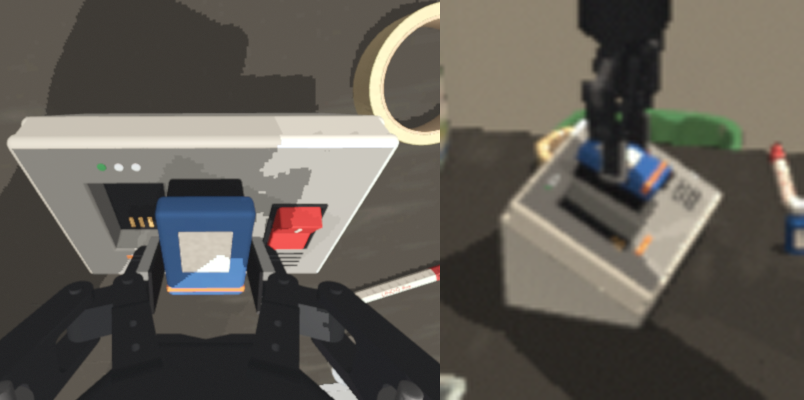

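The pack is pivoting in the grip as planned, at about 4 N. I'll carry on.

Emit:
{"fn": "play_rows", "kwargs": {"increments": "-0.003 0 0.004 0; -0.005 0 0.008 0; -0.007 0 0.011 0; -0.007 0 0.011 0"}}

```text
time: 7.0
eef_pos: [0.5827, -0.2478, 0.0908]
tcp_rot: [0.998, -0.067, 0.006, 0.002]
contact_force: [-0.9, 5.5, 22.9]
opening: 0.544
```

```bash
python3 look.py 6
```

```text
t 7.0 pos [ 0.5827 -0.2478  0.0908] yaw -7.68 F [-0.9  5.5 22.9] M [ 0.96 -0.07  0.16] op 46.4
```

View pics/c6.png

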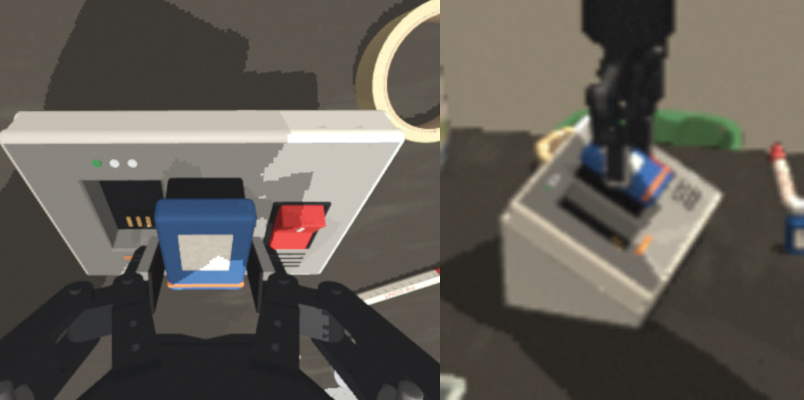

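```bash
python3 - <<'E'
from h import *
im=np.load('pics/w6.npy')
a=cv2.resize(im[160:300,265:395],None,fx=4,fy=4,interpolation=cv2.INTER_CUBIC)
cv2.imwrite('pics/z8.png',a[:,:,::-1])
E
```

```text
(no output)
```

View pics/z8.png

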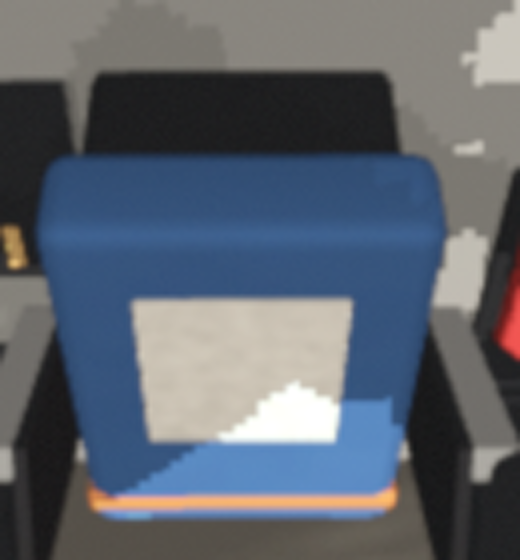

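```bash
cat >> h.py <<'E'
LP=np.array([[.037,.0235,.031],[.037,-.0235,.031],[-.037,.0235,.031],[-.037,-.0235,.031],[.033,.020,0],[.033,-.02,0]])
def packfit(c,uv,L=LP):
    RR=lambda p:R.from_euler('ZY',[p[3],-p[4]]).as_matrix()
    s=ctrl.get_state()
    r=least_squares(lambda p:(proj(c,p[:3]+L@RR(p).T)-uv).ravel(),np.r_[s['eef_pos'],-.134,.4],x_scale=[.01,.01,.01,.1,.1])
    p=r.x;print('pack',p[:3].round(4),'yaw,pitch deg',np.degrees(p[3:]).round(2),'res',r.fun.round(1))
    return p,RR(p)
E
python3 - <<'E'
from h import *
d=np.load('pics/w6c.npz');c=(d['K'],d['r'],d['t'],None)
f=lambda p:((p[0]+.5)/4-.5+265,(p[1]+.5)/4-.5+160)
uv=np.array([f(p) for p in [(40,235),(445,235),(90,517),(397,517),(88,74),(393,74)]])
p,Rp=packfit(c,uv)
s=ctrl.get_state();T=R.from_quat(s['tcp_rot']).as_matrix()
print('origin rel tcp (tool)',T.T@(p[:3]-s['eef_pos']),'TCP in pack',Rp.T@(s['eef_pos']-p[:3]))
B=np.array([.598,-.2035,.069]);Rb=bayR(-.134);print('pack in bay',Rb.T@(p[:3]-B))
E
```

```text
pack [ 0.5952 -0.2493  0.0731] yaw,pitch deg [-7.5  29.88] res [-1.2  0.3  1.2 -0.1  2.   0.5 -2.3  0.1  1.3 -0.2 -0.9 -0.5]
origin rel tcp (tool) [ 0.01244128 -0.00014094  0.01787469] TCP in pack [-2.15782036e-03 -5.58064608e-05  2.16714259e-02]
pack in bay [ 0.0049667  -0.04580256  0.00188873]
```

The fitted pack pitch is 29.9°, so it is now parallel to the deck. Next I lift it along the deck normal, shift it over the bay and look.

Emit:
{"fn": "play_rows", "kwargs": {"increments": "-0.008 0 -0.016 0; -0.012 0 -0.034 0; -0.016 -0.02 -0.036 0; -0.016 -0.046 -0.036 0; -0.016 -0.046 -0.036 0"}}

```text
time: 7.72
eef_pos: [0.5668, -0.1961, 0.1169]
tcp_rot: [0.998, -0.066, -0.001, -0.001]
contact_force: [-0.0, -0.4, -1.7]
opening: 0.543
```

```bash
python3 look.py 7;python3 - <<'E'
from h import *
im=np.load('pics/w7.npy')
a=cv2.resize(im[140:300,225:425],None,fx=4,fy=3.7,interpolation=cv2.INTER_CUBIC)
cv2.imwrite('pics/z9.png',a[:,:,::-1])
E
```

```text
t 7.72 pos [ 0.5668 -0.1961  0.1169] yaw -7.55 F [-0.  -0.4 -1.7] M [-0.03  0.01 -0.03] op 46.4
```

View pics/z9.png

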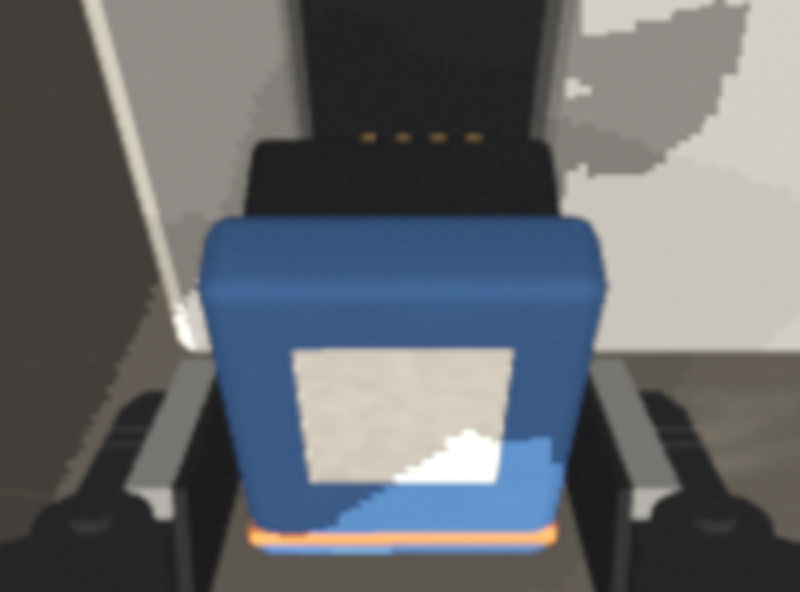

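View pics/c7.png

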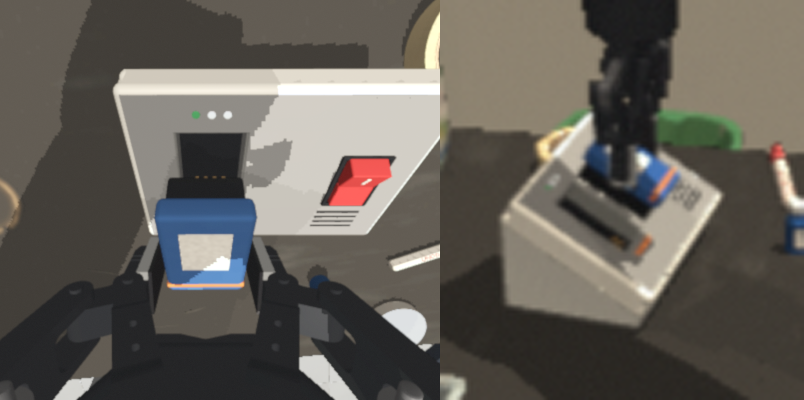

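```bash
python3 - <<'E'
from h import *
im=np.load('pics/w7.npy')
a=cv2.resize(im[120:200,280:385],None,fx=7,fy=7,interpolation=cv2.INTER_CUBIC)
a=cv2.convertScaleAbs(a,alpha=1.4)
cv2.imwrite('pics/z10.png',a[:,:,::-1])
E
```

```text
(no output)
```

View pics/z10.png

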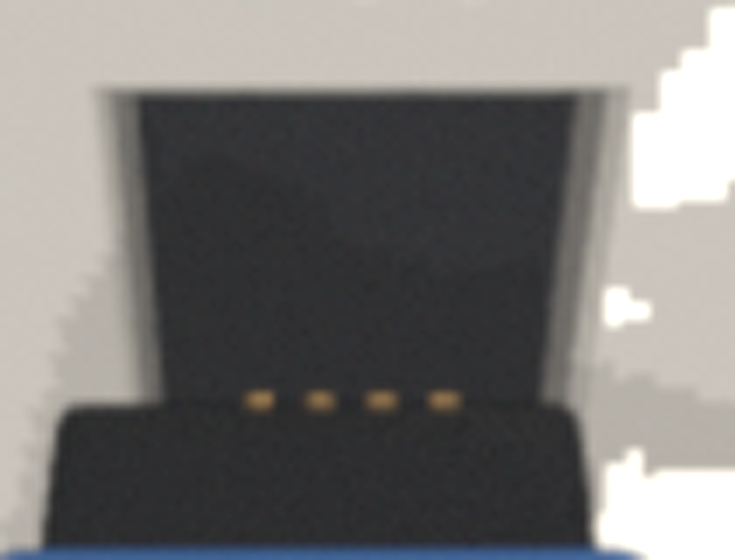

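```bash
python3 - <<'E'
from h import *
def C(k): d=np.load(f'pics/w{k}c.npz');return (d['K'],d['r'],d['t'],None)
c1,c7,c6=C(1),C(7),C(6)
s=4.7; f1=lambda p:((p[0]+.5)/s-.5+255,(p[1]+.5)/s-.5+115)
L1=np.array([[.0345,.0215,0],[.0345,-.0215,0],[-.0345,-.0215,0],[-.0345,.0215,0],[-.0345,-.0215,-.019],[-.0345,.0215,-.019]])
uv1=np.array([f1(p) for p in [(50,245),(268,243),(284,459),(98,459),(275,404),(108,402)]])
f7=lambda p:((p[0]+.5)/7-.5+280,(p[1]+.5)/7-.5+120)
uv7=np.array([f7(p) for p in [(105,91),(621,90)]])
# pack in w7
g=lambda p:((p[0]+.5)/4-.5+225,(p[1]+.5)/3.7-.5+140)
up=np.array([g(p) for p in [(202,288),(605,288),(247,552),(556,552),(247,143),(556,143)]])
p,Rp=packfit(c7,up)
st=ctrl.get_state();T=R.from_quat(st['tcp_rot']).as_matrix()
print('rel tool',T.T@(p[:3]-st['eef_pos']))
Pc=np.array([.5952,-.2493,.0731])
for w in(0,1,5):
  def res(q):
    Rb=bayR(q[3])
    return np.r_[(proj(c1,q[:3]+L1@Rb.T)-uv1).ravel(),2*(proj(c7,q[:3]+L1[:2]@Rb.T)-uv7).ravel(),w*1000*(Rb.T@(Pc-q[:3]))[2],(q[3]+.134)*200]
  r=least_squares(res,[.598,-.203,.07,-.134],x_scale=.01);q=r.x
  Rb=bayR(q[3]);print(w,q.round(4),r.fun.round(1),'pack in bay',(Rb.T@(p[:3]-q[:3])).round(4),'rocker',(q[:3]+Rb@[.007,-.102,.008]).round(4))
E
```

```text
pack [ 0.5789 -0.1976  0.0987] yaw,pitch deg [-7.62 28.62] res [-1.6  0.2  1.   0.3  2.5  0.4 -2.3  0.5  2.  -0.7 -1.5 -0.7]
rel tool [ 0.01166944 -0.00194623  0.01863563]
0 [ 0.5994 -0.204   0.0757 -0.133 ] [-0.6  0.3 -0.3  0.3 -0.9  0.9 -0.2  1.2  1.3 -0.4 -0.4  0.4  1.2 -0.6
 -0.8 -0.1 -0.   0.2] pack in bay [-0.0068  0.0037  0.0305] rocker [ 0.5879 -0.3054  0.0862]
1 [ 0.5992 -0.204   0.0738 -0.1329] [-0.2  0.1 -0.3  0.1 -0.9  0.4  0.1  0.7  1.4 -0.8 -0.2 -0.   1.8 -0.5
 -1.8 -0.  -1.7  0.2] pack in bay [-0.0057  0.0037  0.032 ] rocker [ 0.5877 -0.3054  0.0843]
5 [ 0.599  -0.204   0.0719 -0.1329] [ 0.3 -0.1 -0.2 -0.1 -0.8 -0.1  0.4  0.3  1.4 -1.1  0.1 -0.4  2.5 -0.4
 -2.8  0.1 -0.6  0.2] pack in bay [-0.0046  0.0037  0.0335] rocker [ 0.5875 -0.3053  0.0824]
```

Emit:
{"fn": "play_rows", "kwargs": {"increments": "0.004 0.0037 0 0; 0.011 0.0037 0.01 0; 0.017 0.0037 0.019 0; 0.017 0.0037 0.019 0"}}

```text
time: 8.32
eef_pos: [0.5835, -0.2046, 0.0974]
tcp_rot: [0.998, -0.067, -0.001, -0.001]
contact_force: [-0.3, -0.2, -1.7]
opening: 0.546
```

```bash
python3 look.py 8;python3 - <<'E'
from h import *
im=np.load('pics/w8.npy')
a=cv2.resize(im[150:300,235:425],None,fx=4,fy=4,interpolation=cv2.INTER_CUBIC)
a=cv2.convertScaleAbs(a,alpha=1.4)
cv2.imwrite('pics/z11.png',a[:,:,::-1])
im=np.load('pics/s8.npy')
a=cv2.resize(im[130:200,280:350],None,fx=8,fy=8,interpolation=cv2.INTER_CUBIC)
cv2.imwrite('pics/z12.png',a[:,:,::-1])
E
```

```text
t 8.32 pos [ 0.5835 -0.2046  0.0974] yaw -7.7 F [-0.3 -0.2 -1.7] M [-0.01 -0.04 -0.01] op 46.6
```

View pics/z11.png

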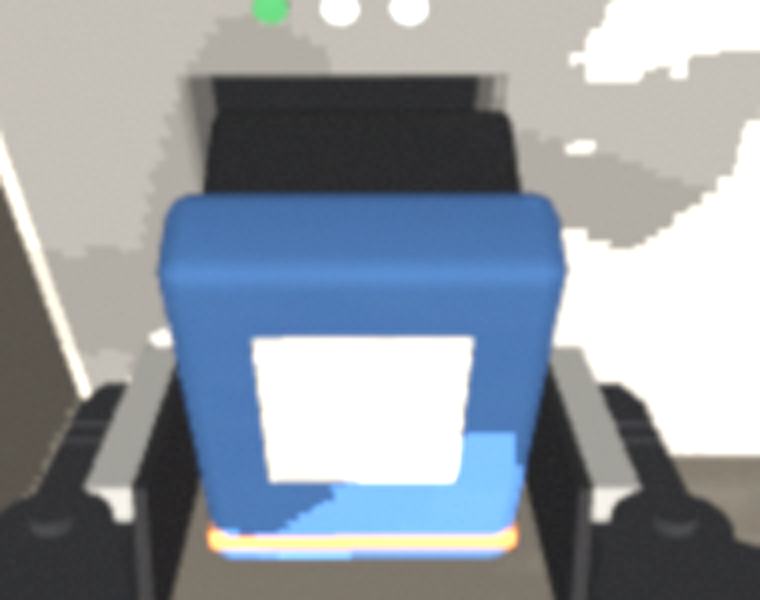

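View pics/z12.png

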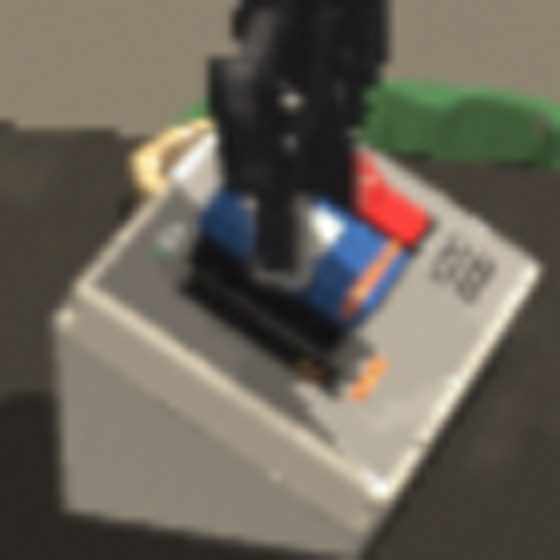

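```bash
python3 - <<'E'
from h import *
def C(k): d=np.load(f'pics/w{k}c.npz');return (d['K'],d['r'],d['t'],None)
c8=C(8)
g=lambda p:((p[0]+.5)/4-.5+235,(p[1]+.5)/4-.5+150)
up=np.array([g(p) for p in [(161,272),(566,272),(212,558),(518,558),(208,112),(516,112)]])
p,Rp=packfit(c8,up)
L=np.array([[.0345,.0215,0],[.0345,-.0215,0]]);uv=np.array([g(q) for q in[(183,75),(508,75)]])
for z in (.069,.0705,.072,.0735):
  r=least_squares(lambda q:(proj(c8,np.r_[q,z]+L@bayR(-.133).T)-uv).ravel(),[.598,-.203],x_scale=.01);q=np.r_[r.x,z]
  print(q.round(4),r.fun.round(1),'pack in bay',(bayR(-.133).T@(p[:3]-q)).round(4))
E
```

```text
pack [ 0.596  -0.2064  0.0797] yaw,pitch deg [-7.49 28.68] res [-1.4  0.3  1.3 -0.1  1.8  0.4 -2.   0.1  1.6 -0.2 -1.2 -0.5]
[ 0.5983 -0.2042  0.069 ] [ 2.8 -0.1 -2.8 -0.2] pack in bay [ 0.0036 -0.0025  0.0103]
[ 0.5986 -0.2042  0.0705] [ 2.4 -0.  -2.4 -0.2] pack in bay [ 0.0026 -0.0025  0.0091]
[ 0.5989 -0.2043  0.072 ] [ 2.  -0.  -2.  -0.1] pack in bay [ 0.0016 -0.0025  0.008 ]
[ 0.5992 -0.2044  0.0735] [ 1.7 -0.  -1.7 -0.1] pack in bay [ 0.0005 -0.0024  0.0069]
```

Emit:
{"fn": "play_rows", "kwargs": {"increments": "-0.0017 -0.0023 0.001 0; 0.0005 -0.0023 0.005 0; 0.0008 -0.0023 0.0055 0; 0.0008 -0.0023 0.0055 0"}}

```text
time: 8.93
eef_pos: [0.5851, -0.2026, 0.0937]
tcp_rot: [0.998, -0.067, -0.0, -0.0]
contact_force: [-0.2, 0.2, -0.3]
opening: 0.546
```

```bash
cat > l2.py <<'E'
import sys
from h import *
k=sys.argv[1]
goto(None)
im,c=snap('wrist','w'+k)
np.savez('pics/w%sc.npz'%k,K=c[0],r=c[1],t=c[2])
a=cv2.resize(im[150:300,235:425],None,fx=4,fy=4,interpolation=cv2.INTER_CUBIC)
a=cv2.convertScaleAbs(a,alpha=1.4)
cv2.imwrite('pics/z_%s.png'%k,a[:,:,::-1])
E
python3 l2.py 9
```

```text
t 8.93 pos [ 0.5851 -0.2026  0.0937] yaw -7.69 F [-0.2  0.2 -0.3] M [-0.04  0.03  0.01] op 46.7
```

View pics/z_9.png

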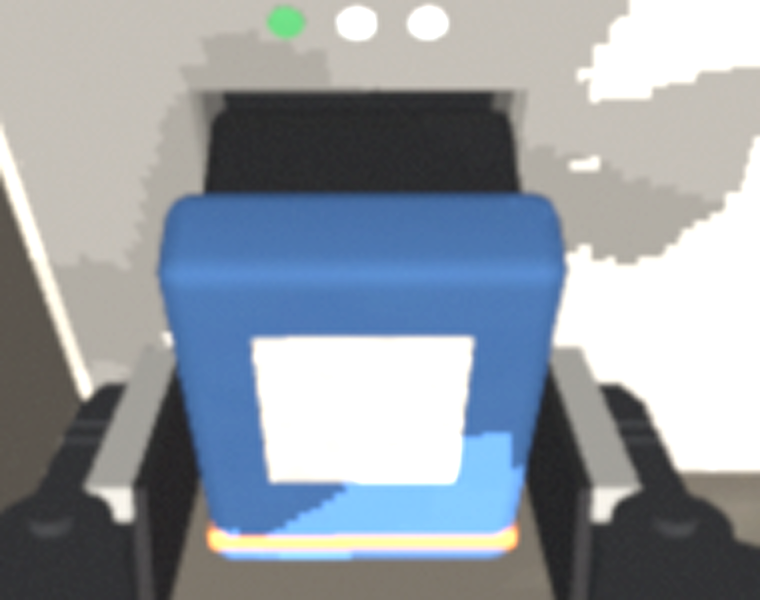

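Emit:
{"fn": "play_rows", "kwargs": {"increments": "0.0005 0 0.003 0; 0.002 0 0.0057 0; 0.002 0 0.0057 0"}}

```text
time: 9.35
eef_pos: [0.586, -0.2028, 0.0884]
tcp_rot: [0.998, -0.067, -0.002, -0.0]
contact_force: [-6.0, 1.2, 3.7]
opening: 0.543
```

```bash
python3 l2.py 10
```

```text
t 9.35 pos [ 0.586  -0.2028  0.0884] yaw -7.66 F [-6.   1.2  3.7] M [ 0.13  0.8  -0.01] op 46.4
```

View pics/z_10.png

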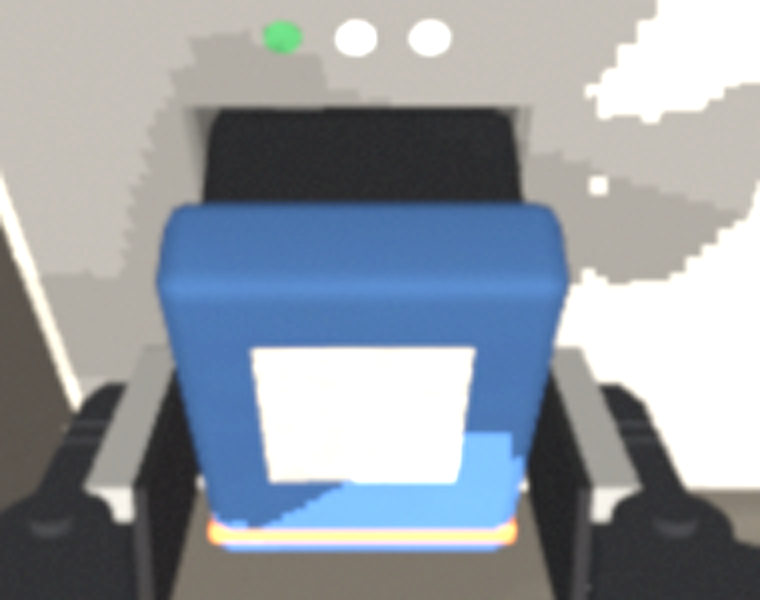

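Emit:
{"fn": "play_rows", "kwargs": {"increments": "-0.002 0 0 0; -0.003 0 0 0; -0.003 0 0 0"}}

```text
time: 9.78
eef_pos: [0.584, -0.2024, 0.0876]
tcp_rot: [0.998, -0.067, -0.0, -0.0]
contact_force: [-0.7, -0.1, -2.2]
opening: 0.541
```

```bash
python3 l2.py 11; python3 - <<'E'
from h import *
d=np.load('pics/w11c.npz');c=(d['K'],d['r'],d['t'],None)
im,_=snap('side','s11')
a=cv2.resize(im[130:200,280:350],None,fx=8,fy=8,interpolation=cv2.INTER_CUBIC)
cv2.imwrite('pics/zs11.png',a[:,:,::-1])
E
```

```text
t 9.78 pos [ 0.584  -0.2024  0.0876] yaw -7.7 F [-0.7 -0.1 -2.2] M [-0.01 -0.   -0.01] op 46.2
```

View pics/z_11.png

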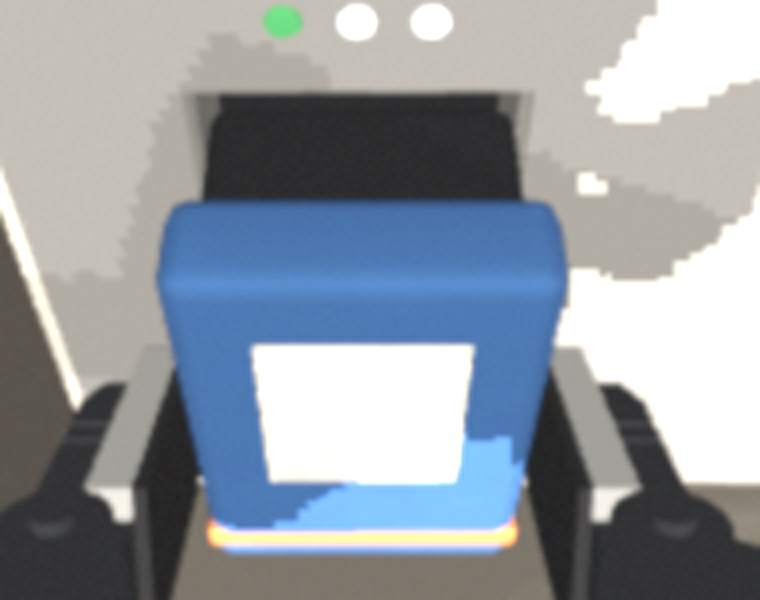

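View pics/zs11.png

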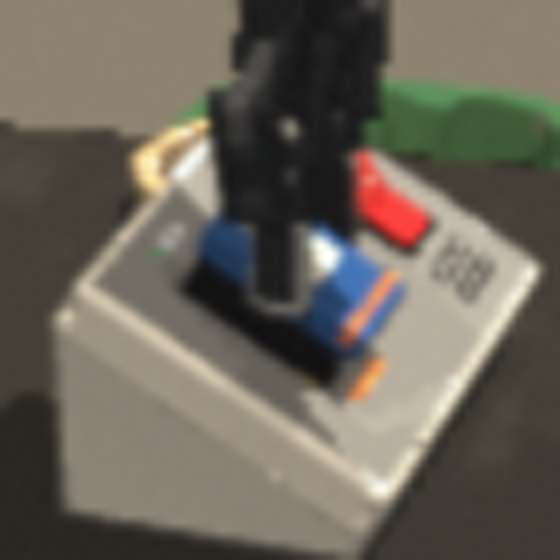

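```bash
python3 - <<'E'
from h import *
d=np.load('pics/w11c.npz');c=(d['K'],d['r'],d['t'],None)
g=lambda p:((p[0]+.5)/4-.5+235,(p[1]+.5)/4-.5+150)
up=np.array([g(p) for p in [(161,281),(566,281),(212,552),(518,552),(208,112),(516,112)]])
p,Rp=packfit(c,up)
B=np.array([.5989,-.2043,.072])
print((bayR(-.133).T@(p[:3]-B)).round(4))
pts=np.array([[.0345,.0215,0],[.0345,-.0215,0],[.0345,.0215,-.019],[.0345,-.0215,-.019]])@bayR(-.133).T
u=proj(c,B+pts);print(((u-[234.5,149.5])*4-.5).round(0))
pp=proj(c,p[:3]+np.array([[-.033,.02,0],[.033,.02,0]])@Rp.T);
print((bayR(-.133).T@(p[:3]+Rp@[.033,0,0]-B)).round(4),(bayR(-.133).T@(p[:3]+Rp@[-.033,0,0]-B)).round(4))
E
```

```text
pack [ 0.5971 -0.2042  0.0702] yaw,pitch deg [-7.48 30.51] res [-1.6  0.1  1.5 -0.3  1.9  0.3 -2.3  0.   1.3  0.1 -1.  -0.2]
[-0.0024 -0.0002 -0.0006]
[[198.  92.]
 [526.  92.]
 [211.   1.]
 [513.   0.]]
[ 0.0305 -0.0001 -0.0003] [-0.0354 -0.0002 -0.0009]
```

Emit:
{"fn": "play_rows", "kwargs": {"increments": "0.0012 0 0 0; 0.0025 0 0.0023 0; 0.0038 0 0.0046 0; 0.0038 0 0.0046 0"}}

```text
time: 10.38
eef_pos: [0.5879, -0.2029, 0.083]
tcp_rot: [0.998, -0.067, -0.0, -0.0]
contact_force: [-0.9, 0.5, -1.5]
opening: 0.539
```

```bash
python3 l2.py 12
```

```text
t 10.38 pos [ 0.5879 -0.2029  0.083 ] yaw -7.69 F [-0.9  0.5 -1.5] M [-0.01  0.18  0.01] op 46.0
```

View pics/z_12.png

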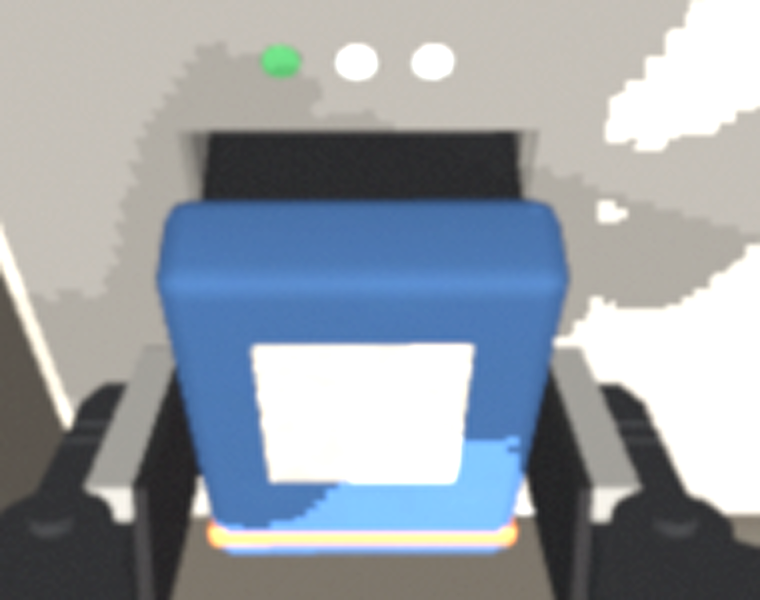

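The body has entered the mouth with no force. I'll keep going along the deck normal.

Emit:
{"fn": "play_rows", "kwargs": {"increments": "0.0012 0 0.0025 0; 0.0026 0 0.0052 0; 0.0038 0 0.0077 0; 0.0038 0 0.0077 0"}}

```text
time: 10.92
eef_pos: [0.592, -0.2035, 0.0756]
tcp_rot: [0.998, -0.067, 0.0, 0.0]
contact_force: [0.1, 0.2, -1.8]
opening: 0.538
```

```bash
python3 l2.py 13
```

```text
t 10.93 pos [ 0.592  -0.2035  0.0756] yaw -7.7 F [ 0.1  0.2 -1.8] M [0.01 0.04 0.  ] op 45.9
```

View pics/z_13.png

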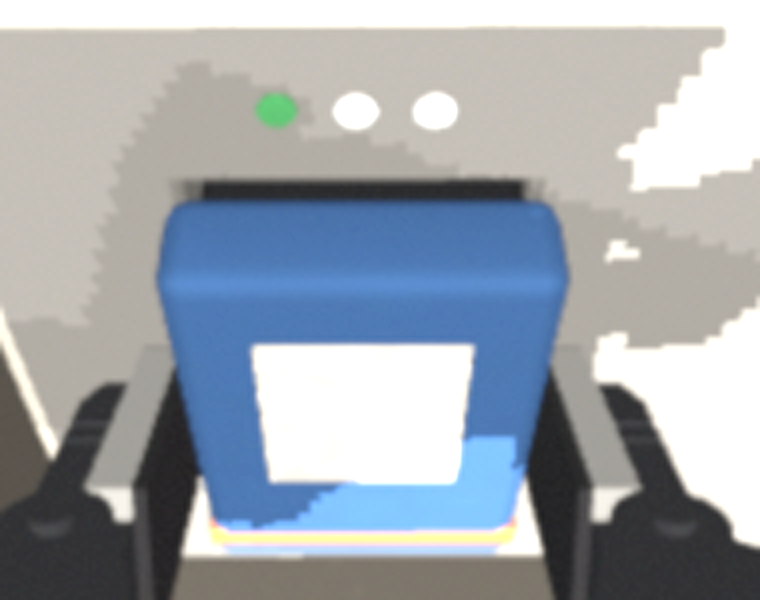

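Emit:
{"fn": "play_rows", "kwargs": {"increments": "0.0008 0 0.0016 0; 0.0016 0 0.0032 0; 0.002 0 0.004 0; 0.002 0 0.004 0"}}

```text
time: 11.48
eef_pos: [0.5936, -0.2038, 0.0729]
tcp_rot: [0.998, -0.067, -0.001, -0.0]
contact_force: [-3.3, 1.2, 5.2]
opening: 0.544
```

```bash
python3 l2.py 14
```

```text
t 11.47 pos [ 0.5936 -0.2038  0.0729] yaw -7.68 F [-3.3  1.2  5.2] M [ 0.19  0.71 -0.09] op 46.4
```

View pics/z_14.png

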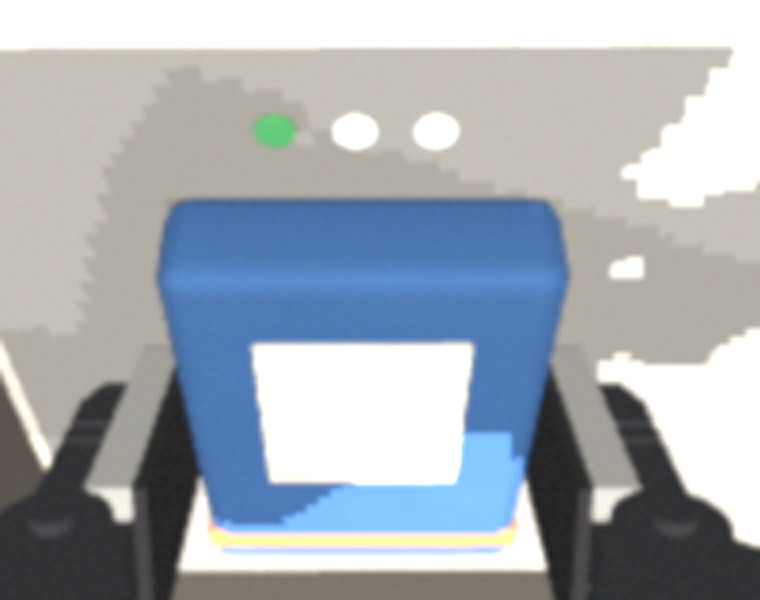

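Emit:
{"fn": "play_rows", "kwargs": {"increments": "0 0 0 0; 0 0 0 0; 0 0 0 0; 0 0 -0.02 0; 0 0 -0.05 0", "gripper": 0.0854}}

```text
time: 12.15
eef_pos: [0.5932, -0.2035, 0.1222]
tcp_rot: [0.998, -0.067, -0.001, -0.0]
contact_force: [0.9, 0.1, -0.0]
opening: 1.001
```

Emit:
{"fn": "play_rows", "kwargs": {"increments": "-0.013 0 0 0; -0.013 0 0 0; -0.013 0 0 0; -0.013 0 0 0; -0.013 0 0 0", "gripper": 0.0}}

```text
time: 12.78
eef_pos: [0.5806, -0.2019, 0.1211]
tcp_rot: [0.998, -0.067, -0.0, -0.0]
contact_force: [0.2, 0.1, -0.3]
opening: 0.0
```

```bash
python3 look.py 15; python3 - <<'E'
from h import *
im=np.load('pics/w15.npy')
goto((.58,-.2015,.095),-7.62)
E
```

```text
t 12.78 pos [ 0.5806 -0.2019  0.1211] yaw -7.69 F [ 0.2  0.1 -0.3] M [-0.01  0.05  0.  ] op 0.0
t 12.88 pos [ 0.5808 -0.202   0.1214] yaw -7.69 F [ 0.1 -0.7  1. ] M [ 0.04 -0.01  0.03] op 0.1
shift tool [-0.0008 -0.0004  0.0264] roll -0.0012
```

View pics/c15.png

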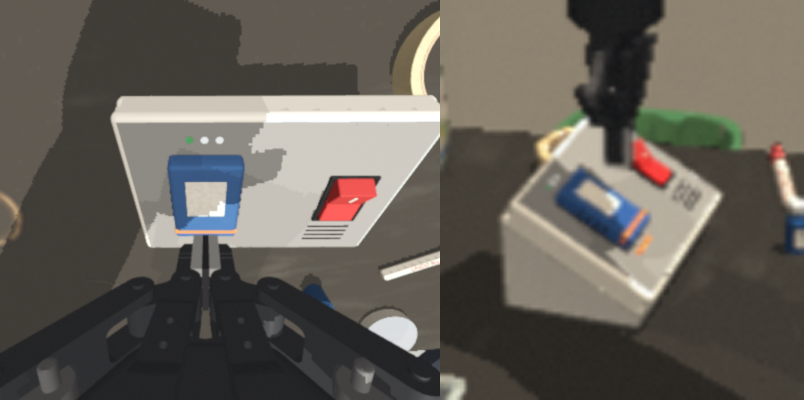

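Emit:
{"fn": "play_rows", "kwargs": {"increments": "0 0 0.015 0; 0 0 0.028 0; 0.002 0 0.033 0; 0.004 0 0.037 0; 0.005 0 0.039 0"}}

```text
time: 13.5
eef_pos: [0.5843, -0.2024, 0.0841]
tcp_rot: [0.998, -0.067, -0.003, -0.001]
contact_force: [-11.7, 3.3, 16.5]
opening: 0.001
```

Emit:
{"fn": "play_rows", "kwargs": {"increments": "0.001 0 0.002 0; 0.002 0 0.004 0; 0.002 0 0.004 0"}}

```text
time: 13.88
eef_pos: [0.5845, -0.2024, 0.0839]
tcp_rot: [0.998, -0.066, -0.006, -0.001]
contact_force: [-21.8, 6.6, 28.0]
opening: 0.001
```

Emit:
{"fn": "play_rows", "kwargs": {"increments": "-0.002 0 -0.01 0; -0.02 0 -0.04 0; -0.03 0 -0.06 0; -0.03 0 -0.06 0"}}

```text
time: 14.38
eef_pos: [0.5593, -0.1997, 0.141]
tcp_rot: [0.998, -0.067, 0.002, 0.001]
contact_force: [-0.2, -0.6, -0.3]
opening: -0.003
```

```bash
python3 look.py 16; python3 - <<'E'
from h import *
im=np.load('pics/w16.npy')
a=cv2.resize(im[80:260,240:440],None,fx=4,fy=3.3,interpolation=cv2.INTER_CUBIC)
cv2.imwrite('pics/z16.png',a[:,:,::-1])
im=np.load('pics/s16.npy')
a=cv2.resize(im[130:200,280:350],None,fx=8,fy=8,interpolation=cv2.INTER_CUBIC)
cv2.imwrite('pics/zs16.png',a[:,:,::-1])
E
```

```text
t 14.38 pos [ 0.5593 -0.1997  0.141 ] yaw -7.71 F [-0.2 -0.6 -0.3] M [0.02 0.04 0.03] op -0.3
```

View pics/z16.png

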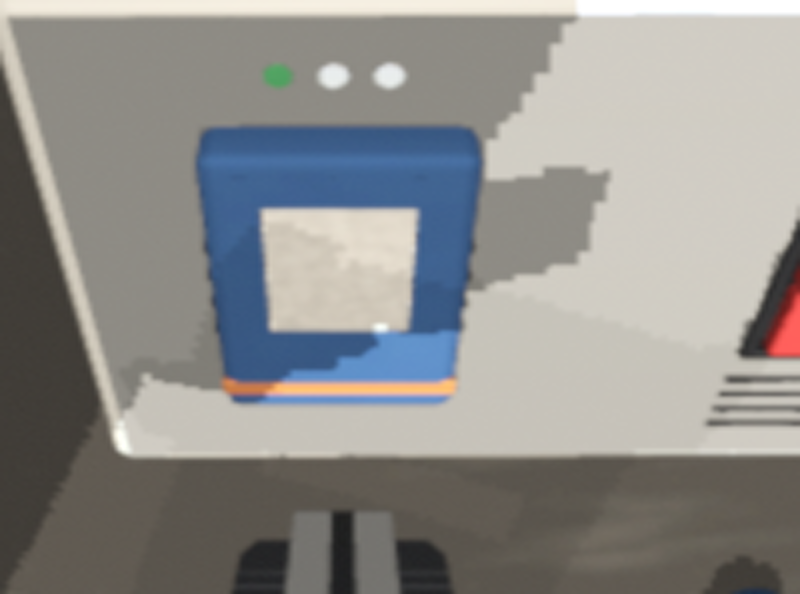

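View pics/zs16.png

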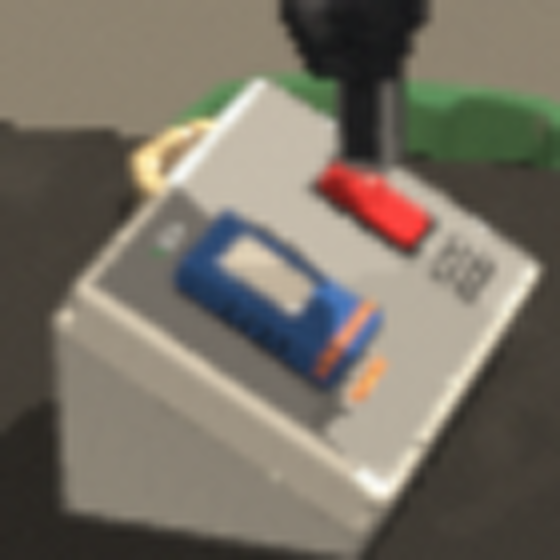

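```bash
python3 - <<'E'
from h import *
d=np.load('pics/w16c.npz');c=(d['K'],d['r'],d['t'],None)
g=lambda p:((p[0]+.5)/4-.5+240,(p[1]+.5)/3.3-.5+80)
L=np.array([[.037,.0235,.031],[.037,-.0235,.031],[-.037,.0235,.031],[-.037,-.0235,.031],[.037,.0235,.0185],[.037,-.0235,.0185]])
uv=np.array([g(p) for p in [(196,163),(482,163),(223,403),(457,403),(200,128),(480,128)]])
p,Rp=packfit(c,uv,L)
for B in ([.5986,-.2042,.0705],[.5989,-.2043,.072]):
  Rb=bayR(-.133);print('in bay',(Rb.T@(p[:3]-B)).round(4))
  print((proj(c,B+(L+[0,0,-.018])@Rb.T)-uv).round(1).tolist())
# deck bay reference: station front corner & leds for z check
def gs(p): return ((p[0]+.5)/8-.5+280,(p[1]+.5)/8-.5+130)
cs=cam('side')
for B in ([.5986,-.2042,.0705],[.5983,-.2042,.069]):
  for dz in (0,.003):
    q=proj(cs,B+(np.array([[-.037,.0235,.031],[-.037,-.0235,.031],[-.037,.0235,.018],[.037,.0235,.018],[.037,.0235,.031],[.037,-.0235,.031]])+[0,0,-.018+dz])@Rb.T); print('side',((q-[279.5,129.5])*8-.5).round(0).tolist())
E
```

```text
pack [ 0.6076 -0.2058  0.0557] yaw,pitch deg [-7.69 31.59] res [-0.5  0.2  0.8  0.2  1.5  0.2 -1.6  0.2  0.1 -0.3 -0.3 -0.4]
in bay [ 0.0006 -0.0004 -0.0174]
[[-1.0, -1.6], [-0.1, -1.8], [1.0, 0.4], [-2.0, 0.3], [-0.4, -1.6], [-1.2, -1.7]]
in bay [-0.0005 -0.0004 -0.0185]
[[-1.2, -2.0], [0.3, -2.1], [0.9, 0.6], [-1.7, 0.5], [-0.6, -2.0], [-0.8, -2.1]]
side [[346.0, 385.0], [386.0, 327.0], [329.0, 409.0], [165.0, 296.0], [181.0, 272.0], [226.0, 217.0]]
side [[349.0, 379.0], [390.0, 322.0], [333.0, 403.0], [169.0, 290.0], [184.0, 266.0], [229.0, 212.0]]
side [[346.0, 388.0], [387.0, 331.0], [330.0, 412.0], [166.0, 300.0], [182.0, 275.0], [227.0, 221.0]]
side [[350.0, 383.0], [391.0, 326.0], [334.0, 407.0], [170.0, 294.0], [185.0, 270.0], [230.0, 215.0]]
```

Emit:
{"fn": "play_rows", "kwargs": {"increments": "0.001 0 0.03 0; 0.001 0 0.055 0; 0.001 0 0.064 0; 0.003 0 0.069 0; 0.005 0 0.073 0"}}

```text
time: 15.1
eef_pos: [0.5592, -0.1986, 0.0688]
tcp_rot: [0.998, -0.066, -0.008, -0.002]
contact_force: [-26.3, 7.2, 37.3]
opening: 0.001
```

Emit:
{"fn": "play_rows", "kwargs": {"increments": "0 0 0 0; 0 0 0 0"}}

```text
time: 15.35
eef_pos: [0.5591, -0.1986, 0.0691]
tcp_rot: [0.998, -0.066, -0.007, -0.002]
contact_force: [-19.4, 5.8, 22.4]
opening: -0.0
```

Emit:
{"fn": "play_rows", "kwargs": {"increments": "-0.003 0 -0.02 0; 0.015 0 -0.045 0; 0.038 0 -0.045 0; 0.038 0 -0.03 0; 0.04 0 -0.024 0"}}

```text
time: 15.98
eef_pos: [0.6026, -0.2055, 0.0943]
tcp_rot: [0.998, -0.067, -0.001, 0.0]
contact_force: [-17.2, 6.0, 41.0]
opening: -0.001
```

Emit:
{"fn": "play_rows", "kwargs": {"increments": "0.001 0 0.002 0; 0.001 0 0.002 0"}}

```text
time: 16.23
eef_pos: [0.6026, -0.2055, 0.0944]
tcp_rot: [0.998, -0.066, -0.002, 0.0]
contact_force: [-15.4, 5.5, 32.1]
opening: -0.002
```

The presses at the low end, middle and upper end stopped at three points on a line of about 30°, so the cap is flush. The rocker is next.

```bash
python3 - <<'E'
from h import *
B=np.array([.5984,-.2043,.070]);Rb=bayR(-.133)
for l in ([.010,-.102,.03],[.010,-.102,.012],[.010,-.102,.005]):
    q=B+Rb@l; q=q-.011*np.array([np.cos(-.133),np.sin(-.133),0]); print(l); goto(q,-7.62)
E
```

```text
[0.01, -0.102, 0.03]
t 16.23 pos [ 0.6026 -0.2055  0.0944] yaw -7.62 F [-15.4   5.5  32.1] M [0.8  2.47 0.02] op -0.2
shift tool [-0.0217  0.1014 -0.0064] roll -0.0001
[0.01, -0.102, 0.012]
t 16.23 pos [ 0.6026 -0.2055  0.0944] yaw -7.62 F [-15.4   5.5  32.1] M [0.8  2.47 0.02] op -0.2
shift tool [-0.0126  0.1014  0.0091] roll -0.0001
[0.01, -0.102, 0.005]
t 16.23 pos [ 0.6026 -0.2055  0.0944] yaw -7.62 F [-15.4   5.5  32.1] M [0.8  2.47 0.02] op -0.2
shift tool [-0.0091  0.1014  0.0152] roll -0.0001
```

Emit:
{"fn": "play_rows", "kwargs": {"increments": "-0.01 0 -0.03 0; -0.025 0.04 -0.04 0; -0.025 0.101 -0.035 0; -0.025 0.101 -0.02 0; -0.025 0.101 -0.02 0"}}

```text
time: 16.85
eef_pos: [0.563, -0.3003, 0.1041]
tcp_rot: [0.998, -0.068, -0.003, -0.002]
contact_force: [0.1, -0.1, -0.5]
opening: -0.002
```

```bash
python3 look.py 17; python3 - <<'E'
from h import *
B=np.array([.5984,-.2043,.070]);Rb=bayR(-.133)
for l in ([.010,-.102,.012],[.010,-.102,.005]):
    q=B+Rb@l; q=q-.011*np.array([np.cos(-.133),np.sin(-.133),0]); goto(q,-7.62)
E
```

```text
t 16.85 pos [ 0.563  -0.3003  0.1041] yaw -7.74 F [ 0.1 -0.1 -0.5] M [0.02 0.02 0.03] op -0.2
t 16.95 pos [ 0.5646 -0.3002  0.1062] yaw -7.63 F [ 0.4 -0.9  0.3] M [ 0.01 -0.03  0.04] op 0.1
shift tool [0.0126 0.0025 0.0207] roll -0.0002
t 16.95 pos [ 0.5646 -0.3002  0.1062] yaw -7.63 F [ 0.4 -0.9  0.3] M [ 0.01 -0.03  0.04] op 0.1
shift tool [0.0161 0.0026 0.0268] roll -0.0002
```

View pics/c17.png

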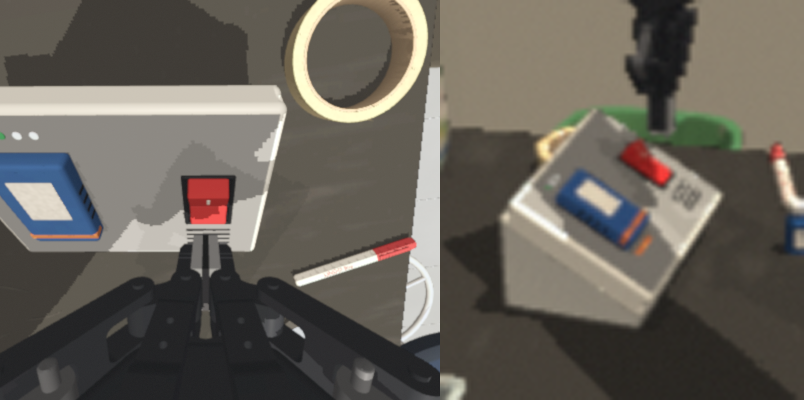

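Emit:
{"fn": "play_rows", "kwargs": {"increments": "0.01 0.0015 0.008 0; 0.0115 0.0015 0.017 0; 0.013 0.0015 0.021 0; 0.015 0.0015 0.025 0; 0.0165 0.0015 0.028 0"}}

```text
time: 17.58
eef_pos: [0.5816, -0.3057, 0.0798]
tcp_rot: [0.998, -0.067, 0.0, 0.0]
contact_force: [-4.6, 2.2, 13.0]
opening: -0.002
```

Emit:
{"fn": "play_rows", "kwargs": {"increments": "0 0 0 0; 0 0 0 0"}}

```text
time: 17.82
eef_pos: [0.5815, -0.3057, 0.0802]
tcp_rot: [0.998, -0.067, 0.0, 0.0]
contact_force: [-1.7, 1.5, 4.7]
opening: -0.001
```

```bash
python3 look.py 18
```

```text
t 17.82 pos [ 0.5815 -0.3057  0.0802] yaw -7.69 F [-1.7  1.5  4.7] M [ 0.25  0.24 -0.01] op -0.1
```

View pics/c18.png

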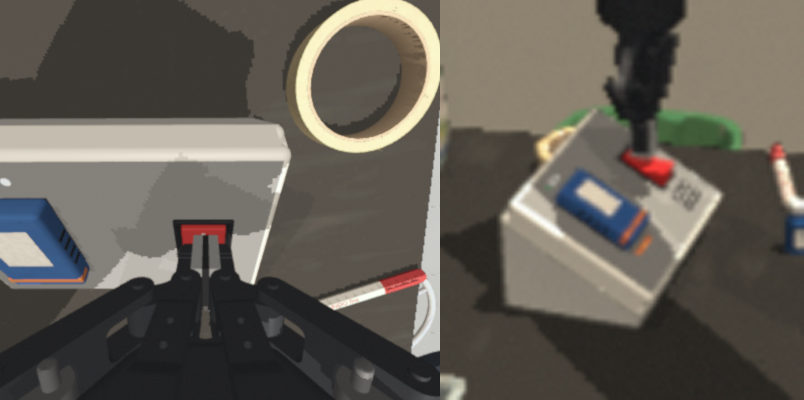

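Emit:
{"fn": "play_rows", "kwargs": {"increments": "0.001 0 0.002 0; 0.002 0 0.004 0; 0.002 0 0.004 0"}}

```text
time: 18.3
eef_pos: [0.5819, -0.3058, 0.0796]
tcp_rot: [0.998, -0.067, -0.003, -0.001]
contact_force: [-12.7, 5.2, 21.3]
opening: -0.003
```

Emit:
{"fn": "play_rows", "kwargs": {"increments": "-0.01 0 -0.02 0; -0.03 0 -0.05 0; -0.05 0 -0.08 0; -0.05 0 -0.08 0"}}

```text
time: 18.8
eef_pos: [0.5344, -0.3002, 0.1581]
tcp_rot: [0.998, -0.067, 0.002, 0.002]
contact_force: [0.5, -0.3, 0.5]
opening: -0.005
```

```bash
python3 look.py 19; python3 - <<'E'
from h import *
im=np.load('pics/w19.npy')
a=cv2.resize(im[60:210,80:400],None,fx=2.5,fy=2.5,interpolation=cv2.INTER_CUBIC)
im=np.load('pics/s19.npy')
cv2.imwrite('pics/z19.png',a[:,:,::-1])
a=cv2.resize(im[130:200,280:350],None,fx=8,fy=8,interpolation=cv2.INTER_CUBIC)
cv2.imwrite('pics/zs19.png',a[:,:,::-1])
E
```

```text
t 18.8 pos [ 0.5344 -0.3002  0.1581] yaw -7.73 F [ 0.5 -0.3  0.5] M [-0.03  0.01 -0.05] op -0.5
```

View pics/z19.png

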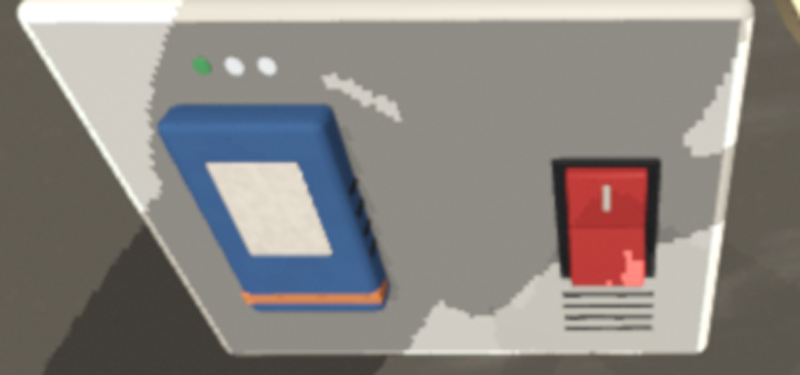

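View pics/zs19.png

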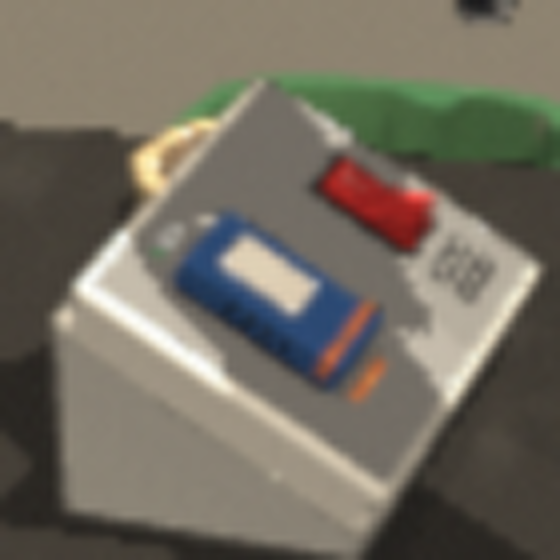

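The white bar on the upper half now lies flat and the lower half stands proud, so the rocker has snapped to on. I'll back off and check the bench before handing in.

Emit:
{"fn": "play_rows", "kwargs": {"increments": "-0.02 0 -0.04 0; -0.03 0 -0.08 0; -0.03 0 -0.08 0; -0.03 0 -0.08 0"}}

```text
time: 19.4
eef_pos: [0.5039, -0.2947, 0.2335]
tcp_rot: [0.998, -0.067, -0.001, -0.001]
contact_force: [0.1, 0.5, 0.4]
opening: 0.002
```

```bash
python3 look.py 20; python3 - <<'E'
from h import *
im,c=snap('top','t20')
a=np.load('pics/top0.npy')[130:275,100:480]; b=im[130:275,100:480]
cv2.imwrite('pics/t20z.png',np.vstack([cv2.resize(x,None,fx=2,fy=2) for x in(a,b)])[:,:,::-1])
E
```

```text
t 19.4 pos [ 0.5039 -0.2947  0.2335] yaw -7.68 F [0.1 0.5 0.4] M [0.02 0.02 0.05] op 0.2
```

View pics/t20z.png

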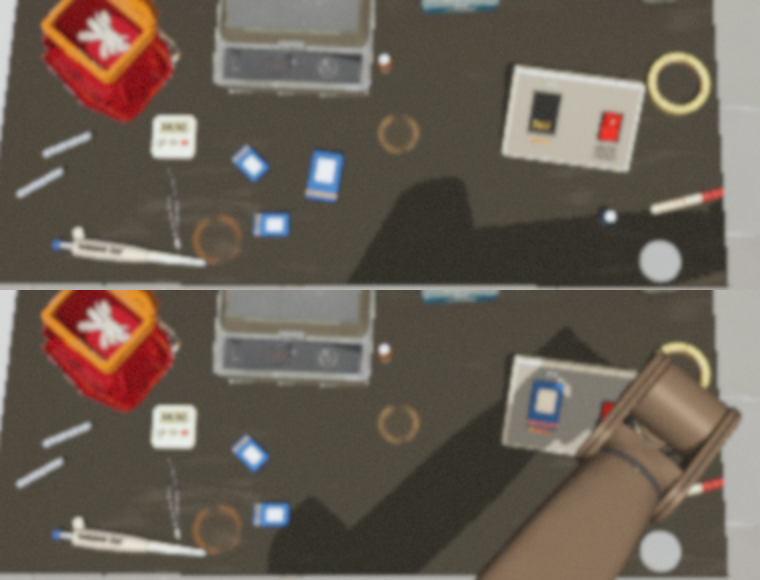

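View pics/c20.png

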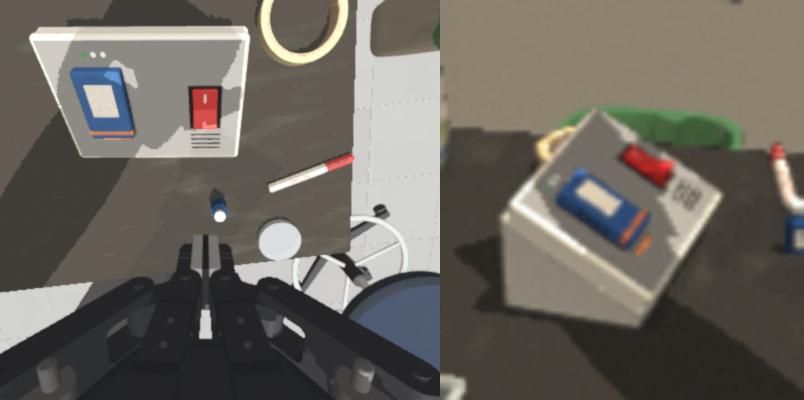

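Everything else on the bench looks as it did at the start. The pack is seated with its orange end low, and the rocker is on.

```bash
python3 -c "
from h import *
print(ctrl.sign_off())"
```

```text
the job is handed in; nothing more can be done
None
```

The pack is in the bay with its orange end at the low end and its cap pressed down to the deck. After that I snapped the red rocker to on. The job was handed in at about 19.5 s of the 42 s allowed.

**How it went:** I gripped the largest blue pack across its cap. Pressing it lightly on the bare deck right of the bay turned it in the grip to the 30° slope. I lowered it into the bay square to the deck and released it. I then pressed the cap in the middle, at the low end and at the upper end with the shut fingers, and last pushed the upper half of the rocker.

**Pack flush:**
- The three press points stopped on a line of about 30°, which matches a flush cap.
- The camera fit of the middle press, made before the other two, put the pack within 1 mm of home. It read the pitch as 31.6° instead of 30°, which I put down to picture error. I did not refit the pack after the last presses.

**Rocker on:** the pictures show the upper half flat and the lower half raised.

**Other objects:** the timer, vials, petri dish, marker and the two small packs look unmoved. The arm hid part of the final top view, but the wrist view showed that area clear.

**Forces:** the presses reached about 46 N at the wrist, through the fingertips only. The limit there is 120 N; the 40 N limit is for the arm and gripper body, which touched nothing as far as I could see.

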